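# Release a small cake pan from its iron with a spring-bar fork and nest it

### The job

Take the forked tool from its rest and push its wedge-shaped tines down over the spring bar of the cake iron, bevel towards the sprung plate, until the tool is fully home and keeps the bar pulled out of the pan's lug by itself. Then lift the small pan off the iron by its handle and nest it flat in the bigger pan where that stands, set down and not dropped, with its handle swung about a sixth of a turn (60 degrees) to one side, either side, of the handle below. Finally pull the tool out so that the bar springs back, and hang the tool in its rest as it was; leave the other things on the counter where they are.

Things in the scene. Friction and masses are not known exactly. Their poses are not given: they have to be found in the camera images.
- fork_grip (a point): Forked tool, 120 g, upright: wooden grip block 28 (x) x 16 (y) x 46 (z) mm on a steel shoulder plate 52 x 44 x 6 mm, two steel tines below. This point: centre of the grip block, 29 mm above the shoulder's underside; z up along the tool. The start: hung in the rest by its shoulder, axes along the rest's. Put it back that way.
- fork_tip (a point): Point between the tine tips, on the tool's axis, 89 mm under fork_grip, same axes. The tines reach 60 mm below the shoulder, each from 7 to 14 mm off the axis in x: a 14 mm slot to straddle the bar. In y they span -10 to +10 mm for the upper 18 mm; below that the +y face bevels in to a tip 3 mm thick (y -10 to -7). The -y face is flat and straight.
- rest_slot (a point): Fixed plywood rest, 80 (x) x 72 (y) mm, 75 mm high, with a slot 37 (x) x 27 (y) mm in its top. This point: the slot's centre at the top face. With the tool hung (tines through the slot, shoulder flat on top) fork_grip is 29 mm straight above it. The rest and the bigger pan stand either side of the iron, either way round.
- bar_gap (a point): On the fixed cake iron (steel base 235 x 190 x 30 mm): the spring bar's axis, in the middle of the 8 mm gap for the tines, 85 mm above the counter. x from the pan's axis to its lug, y along the bar, z up. To -y the gap ends at a fixed upright cheek (40 mm wide in x), to +y at the bar's square plate (34 mm wide, 24 mm high, top 6 mm flared outward). Free for 54 mm below.
- cheek_top (a point): Top of the fixed cheek's outer face, 14 mm above and 4 mm to -y of bar_gap, same axes; the top edge there is chamfered 4 mm. A tool fully home has the flat side of its tines against this face and its shoulder on the cheek: axis 10 mm to +y of this point, fork_grip 29 mm above it, tool y along this y (bevel to the plate). The spring's squeeze then keeps it standing.
- spring_bar (a joint): Slide of the 8 mm round spring bar along +y of bar_gap, in m: 0 at rest (its end in the pan's lug), at most 0.016. From about 0.008 it is out of the lug; a fork fully home holds it at 0.012. Spring 3 N at rest, 6.6 N at 0.012; pushing the wedge down takes some 10 to 20 N.
- pan_handle (a point): Handle of the small dark pan: black bar 14 mm wide and high, 82 mm long (56 to 138 mm from the pan's axis). This point: mid-section, 92 mm from the pan's axis to the pan's -x, 37 mm above its underside; 82 mm above the counter at the start. Axes as the pan's: x from handle to lug, z up.
- pan_center (a point): Small dark pan, 90 mm across the rim, 78 mm the foot, 34 mm high, about 170 g. This point: on its axis, 17 mm above its underside. It stands on a hot plate 45 mm above the counter. Opposite its handle is a lug, 12 mm thick in y, 80 mm from the axis, with a 12 mm hole 40 mm above the underside that takes the bar, between two cheeks 20 mm apart.
- big_pan: Bigger dark pan, empty, loose on the counter: 120 mm across the rim, inner floor about 92 mm across and 5 mm above its underside, 30 mm high, 0.5 kg. Origin: centre of its underside; its handle points to its -x. When the small pan is nested flat on that floor, its pan_center is 22 mm and its pan_handle 42 mm above this origin.
- big_pan_handle (a point): Handle of the bigger pan, 16 mm wide, 14 mm high: point 105 mm from its axis towards its -x, 21 mm above the counter.
- shaker: Bystander: small glass jar, 44 mm wide, 65 mm high. Origin under its centre.
- cup: Bystander: paper cup, 60 mm wide, 70 mm high. Origin under its centre.
- bowl: Bystander: white bowl, 100 mm wide, 40 mm high. Origin under its centre.
- sauce: Bystander: amber bottle, 54 mm wide, 120 mm high. Origin under its centre.
- stick: Bystander: dark wooden stick lying down, 10 mm thick, 220 mm long.
- spatula: Bystander: spatula lying down, 240 mm long.
- brush: Bystander: brush lying down, 180 mm long.
Not all that is in view belongs to the job. Leave any green or red look-alike of the part that bears rest_slot alone.

How it is judged:
On the way, in this order (a step that is already met when the one before it is completed fails the run):
1. the forked tool is lifted out of its rest (z of fork_grip in the frame of rest_slot above 0.07 m), for 0.1 s.
2. the fork holds the bar back out of the lug, hand off the tool (value of joint spring_bar above 0.0095 m and contact force between fork and spring_bar above 1 N and contact force between the fingers and fork below 0.1 N), for 0.1 s.
3. the small pan is lifted off the iron while the fork holds the bar back (z of pan_center in the frame of bar_gap above 0 m and value of joint spring_bar above 0.0095 m), for 0.1 s.
4. the small pan stands flat in the bigger pan, handles fanned, and is let go (horizontal distance between pan_center and big_pan below 0.01 m and z of pan_center in the frame of big_pan between 0.018 and 0.0265 m and angle between pan_center's own z axis and vertical below 0.06 rad and angle between big_pan's own z axis and vertical below 0.05 rad and horizontal distance between pan_handle and big_pan_handle between 0.06 and 0.155 m and contact force between the fingers and pan below 0.1 N), for 0.2 s.
5. the fork is pulled out and the bar has sprung back (value of joint spring_bar below 0.002 m and contact force between fork and spring_bar below 0.1 N), for 0.1 s.
At the end, for the whole second after the job is handed in: Small pan flat and let go in the upright bigger pan (axes within 10 mm, level within 0.06 rad), handle points 60 to 155 mm apart (35 to 100 degrees of fan); bar within 2 mm of home; tool let go in its rest, within 10 mm of the slot's centre, shoulder down within 4 mm, upright within 0.08 rad (all of step 4 and horizontal distance between fork_grip and rest_slot below 0.01 m and z of fork_grip in the frame of rest_slot between 0.025 and 0.033 m and angle between fork_grip's own z axis and vertical below 0.08 rad and value of joint spring_bar below 0.002 m and contact force between the fingers and fork below 0.1 N and linear speed of big_pan below 0.02 m/s); the robot touches nothing.
It fails at once if a bystander was moved by more than 40 mm (distance of any of shaker, cup, bowl, sauce, stick, spatula, brush from where it was at the start of the episode above 0.04 m).
It fails at once if the small pan was dropped or thrown (linear speed of pan above 0.7 m/s and contact force between the fingers and pan below 0.05 N).
It fails at once if the bigger pan was shoved away by more than 60 mm (distance of big_pan from where it was at the start of the episode above 0.06 m).
It also fails if it takes over 64 s, if anything falls off the work surface, if the arm or the gripper's body presses on something with over 40 N, if the wrist force passes 120 N, or if a joint passes its speed limit or range.

### The arm

A 6-joint arm with a two-finger parallel gripper is mounted at the origin on the work surface. World frame = base frame: x ahead of the robot, y to its left, z up, the work surface at z = 0. Lengths are in m, angles in rad, forces in N, time in s.
With the tool pointing down it reaches from about 0.275 to 0.85 m from the base axis. Payload 19 kg.
Tool frame: the origin (TCP) lies at the very end of the fingers, on their centre line; the grasp point (between the pads) lies 19 mm behind it; x points along the fingers, y is the direction in which the jaws open and shut, and the axes are right-handed (so a half turn about x gives the same grasp; the last joint's range is limited). The gripper opens to 85 mm and grips with 20 to 120 N. Pads are 22 mm wide; open, the fingers measure 114 mm over their backs; the gripper's body (76 mm by 85 mm) begins 54 mm behind the grasp point. The pads swing forward as they close: fully open they stand 13 mm farther back than shut.
Start: joints at [1.158, 0.15, 1.437, -0, 1.554, -0.134], TCP at [0.158, 0.553, 0.231] pointing down, gripper open.
Joint ranges: [-2.8, 2.8], [-0.68, 2.1], [0.12, 2.68], [-1.39, 4.53], [0.16, 2.79], [-2.81, 2.81]. Speed limits (rad/s): [1.89, 1.89, 2.22, 3.01, 3.01, 3.01].

### API

Orientations are given as a rotation vector (axis times angle).
In Python, from bench import arm gives the robot as it stands.
- The arm moves only by the shell command python3 -m creep 'ROWS' [FORCE]. ROWS is a JSON object of lists of equal length, an entry for each row: "gripper": the opening, from 0 (shut) to 1 (fully open); "delta_pos": the shift along the tool's x, y, z in mm, a list of three; "rotation": the turn, a rotation vector about the tool's x, y, z in rad, a list of three. A call has 1 to 8 rows; each row is the pose to reach, as a shift and turn from the pose commanded when the call began, along the tool's axes at that moment; what a row does not reach only later rows make up. A row lasts 1/10 s, in which the tool goes at most 50 mm and 8.59 degrees, less where a joint would pass 70% of its speed; a pose out of reach is approached as far as the arm can. A call with a gripper value outside its range is refused whole. The fingers move at their own pace and stop on an object; FORCE is the grip in N (left out, the last holds). Time passes only in rows, so rows that repeat a pose let the fingers close. It gives the time, the measured TCP pose, the force and the opening at its end, in the units of the state.
- arm.sense(): the state, without advancing time (a new reading comes with each control period).
- arm.camera(name): name is "side" or "top"; returns the picture (384x512x3 uint8, blue, green, red); there is no depth.
- arm.camera_info(name): a dict with "K" (3x3 intrinsics, pixels), "k1" (the pictures are not rectified: a ray, as slopes to the right and down, at radius r is drawn at 1 + k1 r^2 times it, then the intrinsics apply), "rvec" (rotation vector, rad) and "tvec" (3), from world to camera coordinates, as OpenCV has them. Camera axes: x right, y down, z forward; pixel columns grow to the right and rows downward; lengths in m; the calibration is good to about 2 mm. A picture is of the moment at which its call begins. camera_info takes no time and is no camera call.
- arm.close_job(): hands the job in, once; it reports no verdict.
The state is a dict: "clock": time; "joint_positions": joint angles; "qd": joint speeds; "joint_efforts": joint torques, N m; "tool_pos": TCP position; "ee_rot": TCP orientation; "wrist_force": force on the tool from outside, world axes, zero at the start; "torque": the same for the moment, N m; "grip_width": finger opening in m.
Only numpy, scipy, OpenCV 4.12 (cv2) and the standard library are available. Lean on these libraries where they do the work, as an engineer would, in place of code of your own. Each camera call takes 0.05 s, during which the arm holds its last target.

## Working session

There is one attempt and no reset: what is moved stays moved. The work goes in short steps, Python scripts to look and compute and a shell command to move; the robot and the scene stay as the last step left them, time stands still between calls to the robot, and variables do not carry over. Pictures are saved under pics/ and viewed, and the job is handed in when it is done.

```bash
ls; mkdir -p pics; python3 - <<'E'
from bench import arm
import cv2
print(arm.sense())
for n in ("side","top"):
    cv2.imwrite(f"pics/{n}0.png",arm.camera(n)); print(n,arm.camera_info(n))
E
```

```text
pics
{'clock': 0.0, 'joint_positions': array([ 1.15801945e+00,  1.50982206e-01,  1.43799944e+00,  8.66424843e-06,
        1.55382708e+00, -1.33986059e-01]), 'qd': array([-6.37680955e-05,  1.03589959e-03, -8.97992271e-04,  1.24637907e-03,
       -1.61940486e-03, -3.73076864e-04]), 'joint_efforts': array([ 1.66420363e-03, -7.13078642e+01, -5.70850754e+01, -2.45367773e-04,
        9.36498516e-03,  2.43543417e-05]), 'tool_pos': array([0.15814606, 0.55257068, 0.23069336]), 'ee_rot': array([ 0.2179236 ,  1.56003286, -0.21976415]), 'wrist_force': array([ 0.35072038, -0.14214817,  0.2153442 ]), 'torque': array([-0.06917645,  0.03484532, -0.00280734]), 'grip_width': 0.08533497513748954}
side {'K': array([[410.92512243,   0.        , 268.43261961],
       [  0.        , 410.92512243, 193.89381179],
       [  0.        ,   0.        ,   1.        ]]), 'k1': -0.1461275857112882, 'rvec': array([ 2.16484174, -0.72184961,  0.31331514]), 'tvec': array([-0.43155413,  0.28217381,  1.0993825 ])}
top {'K': array([[463.96794374,   0.        , 258.52055598],
       [  0.        , 463.96794374, 189.39543386],
       [  0.        ,   0.        ,   1.        ]]), 'k1': -0.10144183305033277, 'rvec': array([ 2.15518638, -2.12242466,  0.19494851]), 'tvec': array([-0.02579351,  0.55669933,  1.47272437])}
```

View pics/side0.png

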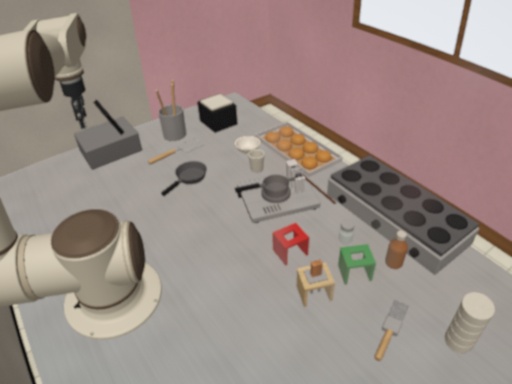

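View pics/top0.png

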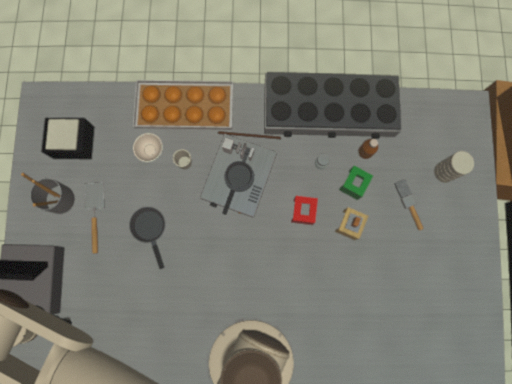

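The top view shows the wooden rest with the tool at (353,222), a red look-alike at (305,210), a green one at (357,182), the iron with the small pan at (239,177), and the bigger pan at (148,224). In the side view they are at (315,280), (290,243), (356,262), (275,190) and (190,173).

```bash
cat > h.py <<'E'
import numpy as np, cv2
from bench import arm
from scipy.spatial.transform import Rotation as R
def cam(n):
    i=arm.camera_info(n); Rm=R.from_rotvec(i['rvec']).as_matrix(); return i['K'],i['k1'],Rm,np.array(i['tvec'])
def proj(n,P):
    K,k,Rm,t=cam(n); c=np.atleast_2d(P)@Rm.T+t; s=c[:,:2]/c[:,2:]; r2=(s**2).sum(1,keepdims=True); s=s*(1+k*r2)
    return s*[K[0,0],K[1,1]]+K[:2,2]
def ray(n,uv):
    K,k,Rm,t=cam(n); d=cv2.undistortPoints(np.array(uv,float).reshape(-1,1,2),K,np.array([k,0,0,0,0.])).reshape(-1,2)
    d=np.c_[d,np.ones(len(d))]@Rm; return -Rm.T@t,d
def onz(n,uv,z):
    o,d=ray(n,uv); return o+d*((z-o[2])/d[:,2])[:,None]
def tri(uvs,uvt):
    o1,d1=ray('side',[uvs]);o2,d2=ray('top',[uvt])
    A=[];b=[]
    M=np.zeros((3,3));v=np.zeros(3)
    for o,d in((o1,d1[0]),(o2,d2[0])):
        d=d/np.linalg.norm(d);P=np.eye(3)-np.outer(d,d);M+=P;v+=P@o
    x=np.linalg.solve(M,v); return x,[np.linalg.norm((np.eye(3)-np.outer(d,d)/(d@d))@(x-o)) for o,d in((o1,d1[0]),(o2,d2[0]))]
def crop(src,out,x0,y0,x1,y1,s):
    im=cv2.imread(src)[y0:y1,x0:x1]; cv2.imwrite(out,cv2.resize(im,None,fx=s,fy=s,interpolation=cv2.INTER_CUBIC))
E
python3 - <<'E'
from h import *
for p in [(353,222),(305,210),(357,182),(239,177),(148,224)]: print(p,onz('top',[p],0.05).round(3))
crop('pics/top0.png','pics/t_rest.png',290,160,390,250,8)
crop('pics/top0.png','pics/t_iron.png',190,125,290,220,8) if 0 else crop('pics/top0.png','pics/t_iron.png',195,130,285,220,6)
crop('pics/side0.png','pics/s_iron.png',225,150,325,225,8)
crop('pics/side0.png','pics/s_rest.png',265,215,385,305,6)
crop('pics/top0.png','pics/t_big.png',115,195,185,275,7)
print(arm.sense()['clock'])
E
```

```text
(353, 222) [[ 0.454 -0.326  0.05 ]]
(305, 210) [[ 0.491 -0.169  0.05 ]]
(357, 182) [[ 0.587 -0.342  0.05 ]]
(239, 177) [[0.597 0.047 0.05 ]]
(148, 224) [[0.437 0.339 0.05 ]]
0.1
```

View pics/t_rest.png

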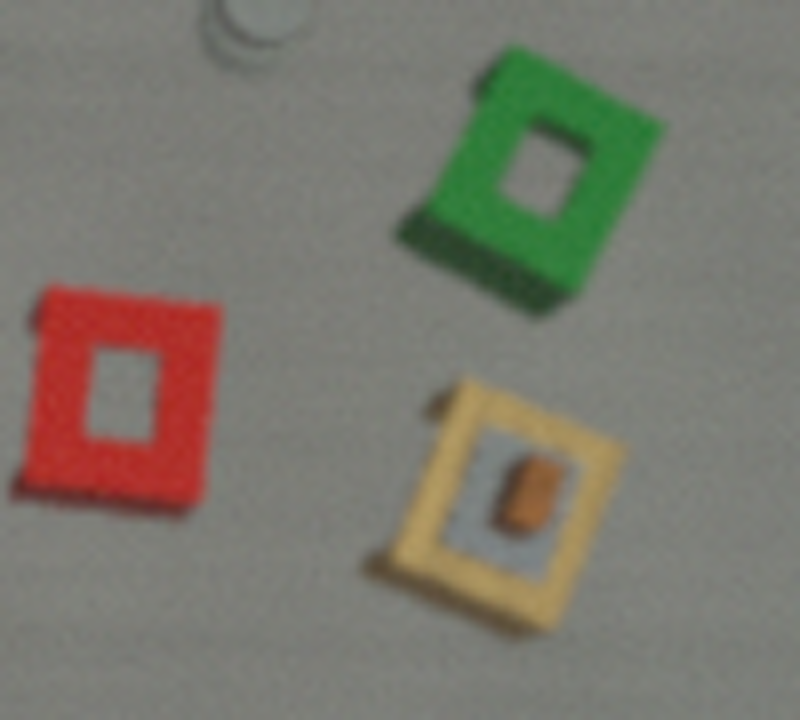

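View pics/t_iron.png

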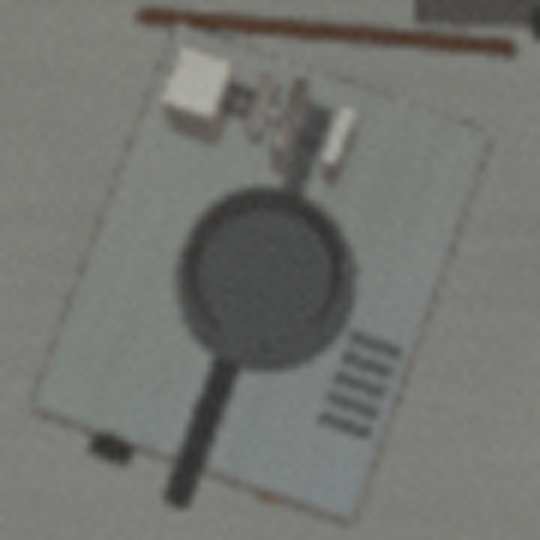

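View pics/s_iron.png

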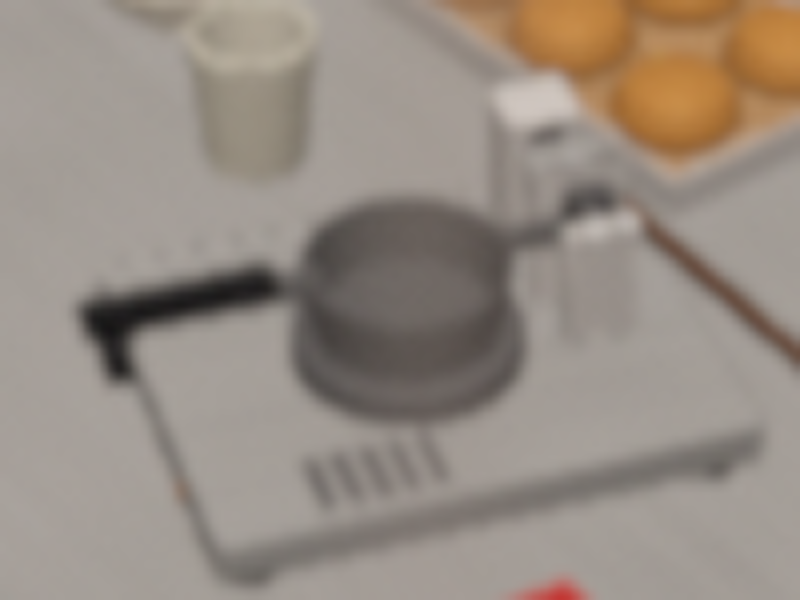

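View pics/s_rest.png

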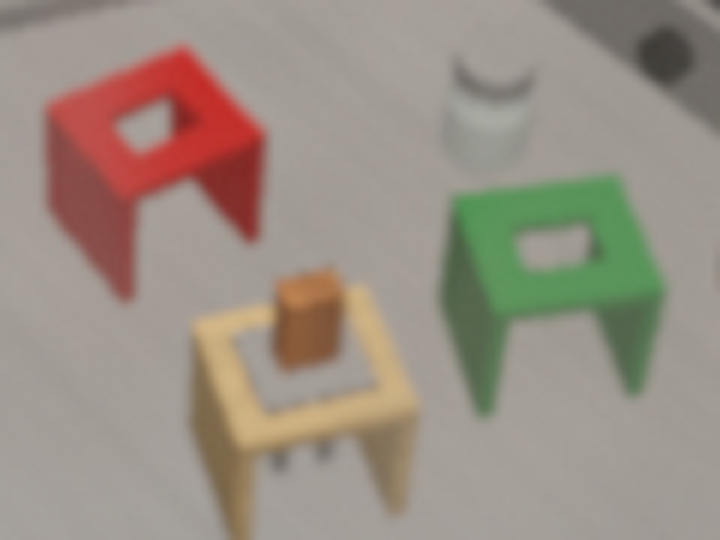

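View pics/t_big.png

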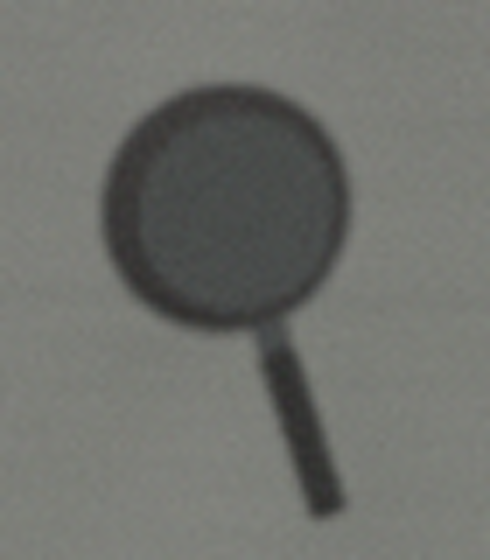

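The rest that counts is the wooden one at top (353,222), side (315,280). It carries the orange grip; the red (305,210) and green (357,182) ones are empty, so I leave them alone. Next I look at the bar area in an averaged, enlarged crop.

```bash
python3 - <<'E'
from h import *
for n in("top","side"):
    a=np.mean([arm.camera(n).astype(float) for _ in range(6)],0)
    np.save(f'{n}_avg.npy',a); cv2.imwrite(f'pics/{n}_avg.png',np.clip(a,0,255).astype(np.uint8))
crop('pics/top_avg.png','pics/t_bar.png',218,130,263,170,16)
crop('pics/side_avg.png','pics/s_bar.png',278,152,318,192,15)
for n in("top","side"):
    K,k,Rm,t=cam(n); print(n,(-Rm.T@t).round(3))
print(arm.sense()['clock'])
E
```

```text
top [0.301 0.    1.546]
side [-0.033 -0.803  0.91 ]
0.7
```

View pics/t_bar.png

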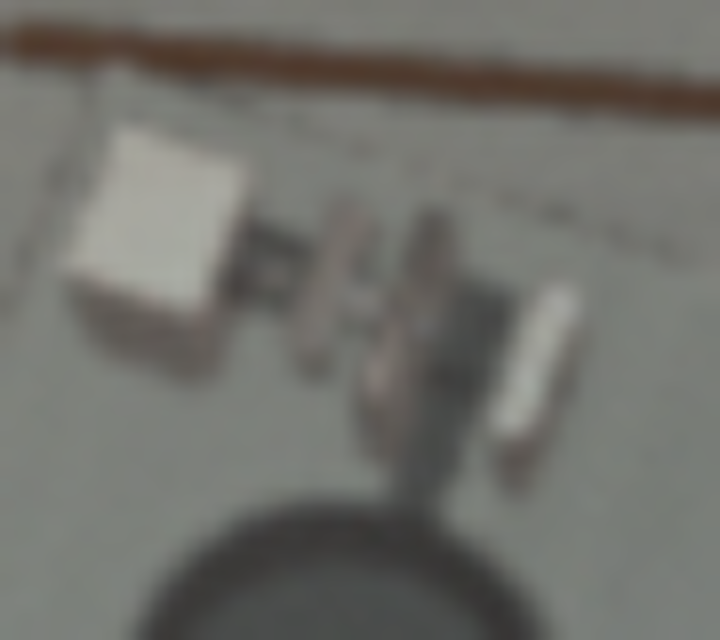

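View pics/s_bar.png

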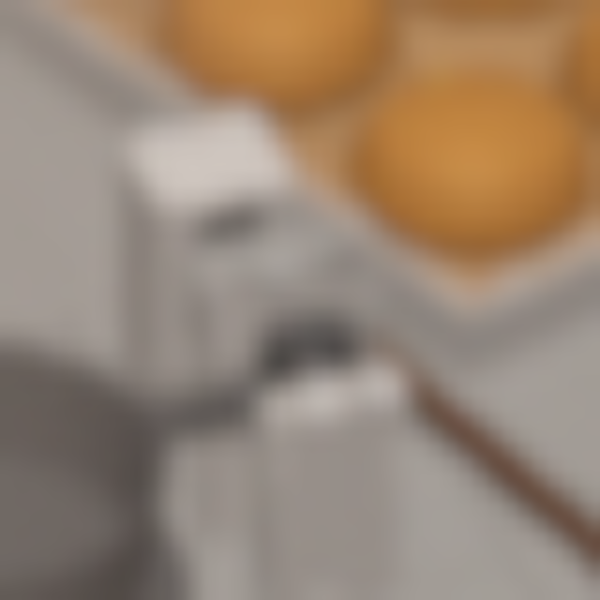

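The top crop shows the housing at full-picture (227.5,144), the plate at (239,148), the near cheek at (243.5,151), and the bright far cheek at (251.5,152.5). The lug is dark between the two cheeks. In the side crop the far cheek's top is at about (300,178) and the housing's top at (292,163). Now I measure numerically.

```bash
cat > meas.py <<'E'
from h import *
from scipy.optimize import least_squares
a=np.clip(np.load('top_avg.npy'),0,255).astype(np.uint8)
g=cv2.cvtColor(a,cv2.COLOR_BGR2GRAY).astype(float)
hsv=cv2.cvtColor(a,cv2.COLOR_BGR2HSV)
def big(x0,y0,x1,y1,s=8):
    return cv2.resize(g[y0:y1,x0:x1].astype(np.float32),None,fx=s,fy=s,interpolation=cv2.INTER_CUBIC)
def cont(m,x0,y0,s=8):
    c,_=cv2.findContours(m.astype(np.uint8),cv2.RETR_EXTERNAL,cv2.CHAIN_APPROX_NONE); c=max(c,key=cv2.contourArea).reshape(-1,2)
    return (c+0.5)/s-0.5+[x0,y0]
def circ(P,r=None):
    f=lambda p:np.hypot(P[:,0]-p[0],P[:,1]-p[1])-p[2]
    s=least_squares(f,[*P.mean(0),.05],loss='soft_l1',f_scale=.001); return s.x,np.abs(s.fun).mean()
def panfit(x0,y0,x1,y1,th,zr,rr):
    b=big(x0,y0,x1,y1); c=cont(b<th,x0,y0); P=onz('top',c,zr)[:,:2]
    q,_=circ(P)
    for _ in range(6):
        d=np.hypot(*(P-q[:2]).T); S=P[np.abs(d-q[2])<.004]; q,e=circ(S)
    d=np.hypot(*(P-q[:2]).T)
    return q,e,P,c,d
if __name__=='__main__':
    for th in(75,85,95):
        q,e,P,c,d=panfit(205,145,275,222,th,.079,.045); print('pan',th,q.round(4),round(e,5))
        H=onz('top',c,.089)[:,:2]; H=H[np.hypot(*(H-q[:2]).T)>.065]; H=H[(H[:,0]<q[0]-.03)]
        if len(H)>20:
            m=(H.max(0)+H.min(0))/2; print('  handle far',np.hypot(*(H-q[:2]).T).max(),'axis', [ (np.degrees(np.arctan2(*(q[:2]-H[np.abs(np.hypot(*(H-q[:2]).T)-r)<.003].mean(0))[::-1]))).round(2) for r in(.08,.09,.1,.11,.12)])
    for th in(75,85,95):
        q,e,P,c,d=panfit(120,195,185,275,th,.030,.06); print('big',th,q.round(4),round(e,5))
        H=onz('top',c,.028)[:,:2]; D=np.hypot(*(H-q[:2]).T); k=(D>.07)
        if k.sum(): print('  handle far',D.max(),[ (np.degrees(np.arctan2(*(H[np.abs(D-r)<.003].mean(0)-q[:2])[::-1]))).round(2) for r in(.08,.09,.1,.11,.12,.13)])
E
python3 meas.py
python3 - <<'E'
from h import *
a=np.clip(np.load('top_avg.npy'),0,255).astype(np.uint8)
g=cv2.cvtColor(a,cv2.COLOR_BGR2GRAY)
print(g[138:164,224:260])
E
```

```text
pan 75 [0.5949 0.0498 0.0472] 0.00118
  handle far 0.13098851633409545 axis [np.float64(-18.78), np.float64(-18.82), np.float64(-18.66), np.float64(-18.96), np.float64(-18.86)]
pan 85 [0.5941 0.0488 0.0487] 0.00086
  handle far 0.13148321150904224 axis [np.float64(-19.8), np.float64(-19.48), np.float64(-19.5), np.float64(-19.65), np.float64(-19.36)]
pan 95 [0.5935 0.0537 0.0538] 0.00103
  handle far 0.1301581596280753 axis [np.float64(-16.68), np.float64(-16.66), np.float64(-16.64), np.float64(-17.67), np.float64(-17.29)]
big 75 [0.4379 0.3477 0.0564] 0.00028
  handle far 0.15083652454632865 [np.float64(-158.32), np.float64(-158.28), np.float64(-158.23), np.float64(-158.26), np.float64(-158.54), np.float64(-158.38)]
big 85 [0.438  0.3478 0.0576] 0.00025
  handle far 0.15180667419324112 [np.float64(-158.11), np.float64(-158.11), np.float64(-158.4), np.float64(-158.41), np.float64(-158.65), np.float64(-158.46)]
big 95 [0.438  0.3478 0.0586] 0.00026
  handle far 0.15280792042987862 [np.float64(-158.53), np.float64(-158.26), np.float64(-158.18), np.float64(-158.37), np.float64(-158.52), 
[... 3195 characters left out ...]
 127 127 125 127 127 124 115
   95  79  76  76  93 116 111  93  91 105 117 123 123 124 125 124 122 122]
 [127 126 127 127 126 127 126 128 127 127 124 122 121 117 118 119 120 114
   92  76  74  85 110 122 120 102  98 111 120 122 124 123 124 122 122 121]
 [127 125 126 126 128 128 129 127 124 117 110 100  91  87  85  87  88  87
   78  72  74  93 117 126 124 117 113 119 122 122 125 126 122 122 121 122]
 [127 127 127 127 128 129 125 120 103  87  79  69  65  63  61  62  61  64
   63  61  66  85 114 123 124 122 121 122 122 123 123 123 122 122 122 121]
 [127 127 126 126 128 123 112  98  77  64  61  59  60  57  58  59  57  55
   58  57  58  70  89 107 115 120 121 121 123 123 125 123 123 121 121 121]]
```

```bash
cat > m2.py <<'E'
from meas import *
S=8
# base outline: line fits on gradient edges
def edge_pts(p0,p1,n=40,half=5):
    p0=np.array(p0,float);p1=np.array(p1,float);d=(p1-p0)/np.linalg.norm(p1-p0);nn=np.array([-d[1],d[0]])
    out=[]
    gs=cv2.GaussianBlur(g.astype(np.float32),(0,0),.8)
    for t in np.linspace(.08,.92,n):
        s=np.arange(-half,half+.01,.1);q=p0+(p1-p0)*t+s[:,None]*nn
        v=cv2.remap(gs,q[:,0].astype(np.float32)[None],q[:,1].astype(np.float32)[None],cv2.INTER_CUBIC)[0]
        out.append((q,v))
    return out
# handle: per-section centre via dark-edge half crossing, top z=.089
q0=np.array([.600,.0465]);
for yaw in(-20.,):
    u=np.array([np.cos(np.radians(yaw)),np.sin(np.radians(yaw))]);w=np.array([-u[1],u[0]])
    C=[]
    gs=g.astype(np.float32)
    for r in np.arange(.066,.132,.004):
        s=np.arange(-.02,.0201,.0005)
        P=np.c_[q0-u*r+s[:,None]*w,np.full(len(s),.089)]
        uv=proj('top',P).astype(np.float32); v=cv2.remap(gs,uv[:,0][None],uv[:,1][None],cv2.INTER_CUBIC)[0]
        h=(v.min()+np.median(np.r_[v[:12],v[-12:]]))/2; k=np.where(v<h)[0]
        C.append((r,s[k[0]],s[k[-1]])); 
    C=np.array(C); print('handle sections r,lo,hi',C[::3].round(4).tolist())
    f=np.polyfit(C[:,0],(C[:,1]+C[:,2])/2,1); print('line',f,'yaw est',yaw-np.degrees(np.arctan(f[0])), 'offset at axis',f[1])
    # end of handle
    s=np.arange(.11,.16,.0005);mid=np.polyval(f,s)
    P=np.c_[q0-u*s[:,None]+mid[:,None]*w,np.full(len(s),.089)];uv=proj('top',P).astype(np.float32);v=cv2.remap(gs,uv[:,0][None],uv[:,1][None],cv2.INTER_CUBIC)[0]
    h=(v.min()+v[-15:].mean())/2; print('end at',s[np.where(v<h)[0][-1]],v[::6].round())
# pan rim
from math import *
for th in(80,90,100):
    b=big(205,145,275,222);c=cont(b<th,205,145);P=onz('top',c,.079)[:,:2]
    d=P-q0;ang=np.degrees(np.arctan2(d[:,1],d[:,0]));rr=np.hypot(*d.T)
    print(th,[(A,rr[np.abs((ang-A+180)%360-180)<4].mean().round(4)) for A in range(-180,180,20)])
# bright tops
for nm,(x0,y0,x1,y1),z in(('farcheek',(246,145,258,160),.099),('housing',(220,134,236,152),.11)):
    b=big(x0,y0,x1,y1,16)
    for th in(140,):
        c=cont(b>th,x0,y0,16);r=cv2.minAreaRect(c.astype(np.float32));bx=cv2.boxPoints(r)
        W=onz('top',bx,z)[:,:2];e=W[1]-W[0],W[2]-W[1]
        print(nm,r[0],onz('top',[r[0]],z)[0].round(4),[np.linalg.norm(x).round(4) for x in e],[np.degrees(np.arctan2(x[1],x[0])).round(1) for x in e])
E
python3 m2.py
```

```text
handle sections r,lo,hi [[0.066, -0.0065, 0.007], [0.078, -0.007, 0.0065], [0.09, -0.007, 0.0065], [0.102, -0.0075, 0.006], [0.114, -0.0085, 0.0065], [0.126, -0.008, 0.0055]]
line [-0.02205882  0.00160294] yaw est -18.736327448341733 offset at axis 0.0016029411764706056
end at 0.138 [ 52.  53.  54.  54.  52.  53.  53.  52.  56.  77. 110. 125. 126. 127.
 126. 125. 125.]
80 [(-180, np.float64(0.054)), (-160, np.float64(0.0528)), (-140, np.float64(0.0515)), (-120, np.float64(0.0482)), (-100, np.float64(0.045)), (-80, np.float64(0.0432)), (-60, np.float64(0.0426)), (-40, np.float64(0.0424)), (-20, np.float64(0.0696)), (0, np.float64(0.0431)), (20, np.float64(0.0438)), (40, np.float64(0.044)), (60, np.float64(0.0443)), (80, np.float64(0.0455)), (100, np.float64(0.0464)), (120, np.float64(0.0488)), (140, np.float64(0.0521)), (160, np.float64(0.1121))]
90 [(-180, np.float64(0.055)), (-160, np.float64(0.0544)), (-140, np.float64(0.0529)), (-120, np.float64(0.0498)), (-100, np.float64(0.0464)), (-80, np.float64(0.0451)), (-60, np.float64(0.0437)), (-40, np.float64(0.0434)), (-20, np.float64(0
[... 333 characters left out ...]
 (-120, np.float64(0.051)), (-100, np.float64(0.0478)), (-80, np.float64(0.0462)), (-60, np.float64(0.0448)), (-40, np.float64(0.0445)), (-20, np.float64(0.0733)), (0, np.float64(0.056)), (20, np.float64(0.0458)), (40, np.float64(0.0459)), (60, np.float64(0.0462)), (80, np.float64(0.0476)), (100, np.float64(0.0493)), (120, np.float64(0.0518)), (140, np.float64(0.0546)), (160, np.float64(0.1299))]
farcheek (250.94435119628906, 151.8466796875) [0.67   0.0094 0.099 ] [np.float64(0.0318), np.float64(0.0082)] [np.float64(-21.5), np.float64(-112.8)]
housing (227.2427520751953, 143.0038299560547) [0.695  0.0855 0.11  ] [np.float64(0.0329), np.float64(0.0296)] [np.float64(-18.2), np.float64(-110.1)]
```

```bash
cat > m3.py <<'E'
from meas import *
gs=g.astype(np.float32)
yaw=np.radians(-19.2);u=np.array([np.cos(yaw),np.sin(yaw)]);w=np.array([-u[1],u[0]]);o=np.array([.6005,.0478])
# rectified patch at z=.097, 0.25mm/px, x -> up, y -> left
def patch(z,xr,yr,st=.0005):
    xs=np.arange(xr[1],xr[0],-st);ys=np.arange(yr[1],yr[0],-st)
    X,Y=np.meshgrid(xs,ys,indexing='ij')
    P=o+X[...,None]*u+Y[...,None]*w;P=np.dstack([P,np.full(X.shape,z)]).reshape(-1,3)
    uv=proj('top',P).astype(np.float32).reshape(*X.shape,2)
    return cv2.remap(gs,uv[...,0],uv[...,1],cv2.INTER_CUBIC)
p=patch(.099,(.04,.12),(-.035,.075))
v=cv2.resize(np.clip((p-50)*2,0,255).astype(np.uint8),None,fx=3.5,fy=3.5,interpolation=cv2.INTER_LINEAR)
for y in range(-30,75,10): cv2.putText(v,str(y),(int((75-y)*7),12),0,.35,255,1);cv2.line(v,(int((75-y)*7),14),(int((75-y)*7),20),255,1)
for x in range(50,120,10): cv2.putText(v,str(x),(0,int((120-x)*7)),0,.35,255,1)
cv2.imwrite('pics/rect.png',v)
for x0,x1 in((.06,.068),(.07,.076),(.077,.083),(.085,.09),(.092,.098)):
    q=patch(.099,(x0,x1),(-.03,.06)).mean(0); print(x0,[(int(round(60-i*.5)),int(q[i])) for i in range(0,len(q),2)])
# base outline: rectified at z=.03
p=patch(.03,(-.16,.16),(-.16,.16),.0006)
cv2.imwrite('pics/rectbase.png',np.clip((p-50)*2,0,255).astype(np.uint8))
E
python3 m3.py
```

```text
0.06 [(60, 139), (59, 139), (58, 138), (57, 137), (56, 135), (55, 131), (54, 125), (53, 117), (52, 109), (51, 102), (50, 97), (49, 94), (48, 94), (47, 96), (46, 99), (45, 104), (44, 110), (43, 114), (42, 118), (41, 120), (40, 121), (39, 120), (38, 119), (37, 118), (36, 116), (35, 115), (34, 113), (33, 112), (32, 110), (31, 109), (30, 108), (29, 106), (28, 104), (27, 103), (26, 103), (25, 105), (24, 108), (23, 112), (22, 114), (21, 115), (20, 113), (19, 112), (18, 112), (17, 114), (16, 117), (15, 119), (14, 116), (13, 112), (12, 106), (11, 100), (10, 96), (9, 93), (8, 89), (7, 85), (6, 81), (5, 77), (4, 74), (3, 72), (2, 70), (1, 69), (0, 69), (-1, 69), (-2, 70), (-3, 71), (-4, 74), (-5, 80), (-6, 88), (-7, 97), (-8, 107), (-9, 118), (-10, 129), (-11, 138), (-12, 144), (-13, 146), (-14, 144), (-15, 138), (-16, 130), (-17, 121), (-18, 111), (-19, 104), (-20, 101), (-21, 101), (-22, 103), (-23, 108), (-24, 113), (-25, 116), (-26, 119), (-27, 120), (-28, 121), (-29, 122)]
0.07 [(60, 168), (59, 168), (58, 168), (57, 165), (56, 160), (55, 151), (54, 139), (53, 123), (52, 106), (51, 93), (5
[... 3098 characters left out ...]
112), (33, 112), (32, 113), (31, 114), (30, 116), (29, 117), (28, 117), (27, 116), (26, 117), (25, 118), (24, 119), (23, 120), (22, 120), (21, 117), (20, 111), (19, 104), (18, 97), (17, 91), (16, 87), (15, 86), (14, 87), (13, 90), (12, 94), (11, 98), (10, 103), (9, 108), (8, 113), (7, 117), (6, 121), (5, 123), (4, 123), (3, 123), (2, 124), (1, 124), (0, 124), (-1, 124), (-2, 124), (-3, 124), (-4, 124), (-5, 124), (-6, 124), (-7, 123), (-8, 124), (-9, 125), (-10, 127), (-11, 129), (-12, 132), (-13, 135), (-14, 137), (-15, 136), (-16, 134), (-17, 132), (-18, 128), (-19, 125), (-20, 123), (-21, 122), (-22, 121), (-23, 121), (-24, 121), (-25, 122), (-26, 122), (-27, 123), (-28, 123), (-29, 124)]
```

View pics/rect.png

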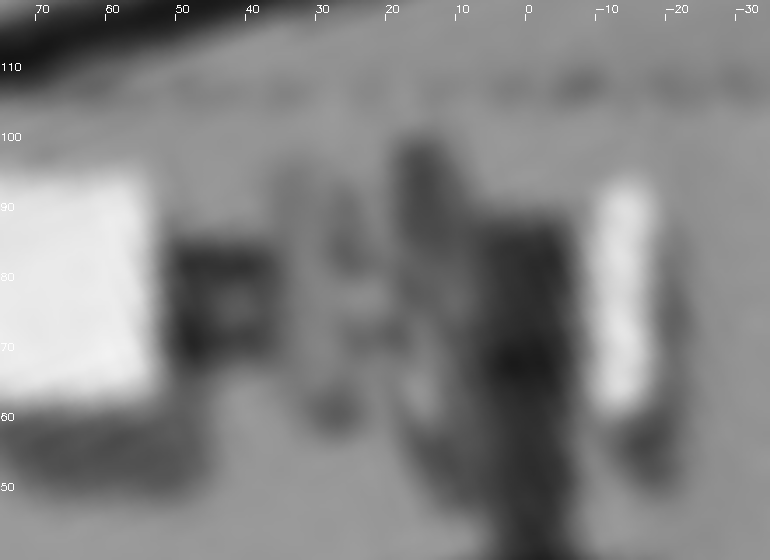

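View pics/rectbase.png

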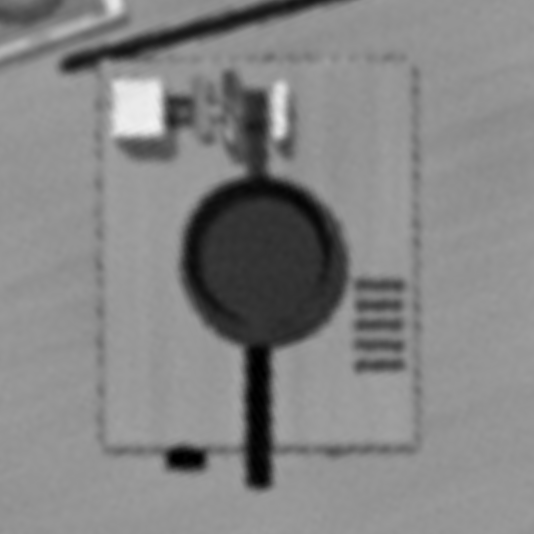

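The rectified patch (yaw -19.2°) puts the far cheek at y=-13.7 mm, the lug at 0, the gap at about y=22 and x≈79. The base edges are parallel to the axes. I check this model against the side view, and measure the rest and grip.

```bash
cat > m4.py <<'E'
from h import *
yaw=np.radians(-19.2);u=np.array([np.cos(yaw),np.sin(yaw)]);w=np.array([-u[1],u[0]]);o=np.array([.6005,.0478])
def L(x,y,z): return np.r_[o+x/1000*u+y/1000*w,z/1000]
def draw(im,n,pts,x0,y0,s,col,close=True):
    uv=(proj(n,np.array(pts))-[x0,y0]+.5)*s
    cv2.polylines(im,[np.round(uv).astype(int)],close,col,1)
side=cv2.imread('pics/side_avg.png')
x0,y0,x1,y1,s=235,150,325,215,8
im=cv2.resize(side[y0:y1,x0:x1],None,fx=s,fy=s,interpolation=cv2.INTER_CUBIC)
for y in((-10,-18),(10,18)): draw(im,'side',[L(60,y[0],99),L(100,y[0],99),L(100,y[1],99),L(60,y[1],99)],x0,y0,s,(0,0,255))
draw(im,'side',[L(80,18,85),L(80,50,85)],x0,y0,s,(0,255,0),0)
draw(im,'side',[L(45*np.cos(t),45*np.sin(t),79) for t in np.linspace(0,6.28,40)],x0,y0,s,(255,0,0))
draw(im,'side',[L(-56,7,89),L(-138,7,89),L(-138,-7,89),L(-56,-7,89)],x0,y0,s,(255,255,0))
for hz in(110,120): draw(im,'side',[L(63,54,hz),L(96,54,hz),L(96,82,hz),L(63,82,hz)],x0,y0,s,(0,255,255))
cv2.imwrite('pics/s_ov.png',im)
print('bar_gap',L(79.5,21.8,85),'handle',L(-92,0,82))
# rest in top
a=cv2.imread('pics/top_avg.png');hsv=cv2.cvtColor(a,cv2.COLOR_BGR2HSV)
x0,y0,x1,y1=335,200,375,245
B=cv2.resize(a[y0:y1,x0:x1],None,fx=16,fy=16,interpolation=cv2.INTER_CUBIC);cv2.imwrite('pics/t_rest2.png',B)
print(hsv[205:242:3,338:374:3].tolist()[4:8])
E
python3 m4.py
```

```text
bar_gap [0.68274721 0.04224251 0.085     ] handle [0.51361737 0.07805573 0.082     ]
[[[35, 12, 125], [36, 10, 124], [20, 106, 159], [21, 108, 158], [80, 12, 128], [53, 9, 117], [12, 105, 119], [16, 60, 135], [22, 75, 156], [21, 112, 166], [21, 40, 135], [42, 10, 127]], [[35, 12, 125], [25, 25, 124], [21, 114, 175], [20, 74, 142], [78, 10, 129], [13, 60, 81], [13, 151, 132], [14, 121, 135], [21, 67, 152], [21, 107, 158], [34, 14, 128], [40, 12, 127]], [[42, 10, 125], [21, 91, 146], [21, 115, 171], [36, 10, 129], [75, 8, 123], [13, 133, 98], [14, 153, 145], [14, 59, 135], [20, 104, 165], [21, 66, 143], [39, 14, 129], [42, 10, 128]], [[30, 12, 123], [21, 113, 170], [21, 102, 152], [90, 12, 130], [75, 8, 122], [14, 60, 94], [12, 67, 111], [23, 34, 136], [21, 111, 165], [25, 22, 129], [38, 8, 127], [39, 14, 126]]]
```

View pics/s_ov.png

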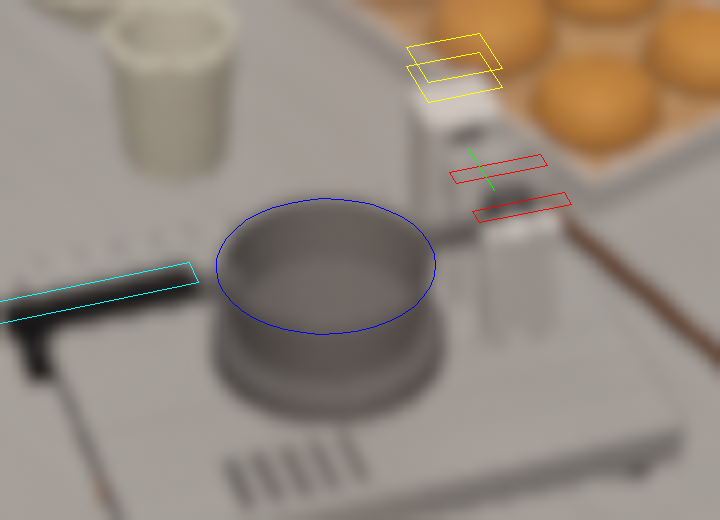

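View pics/t_rest2.png

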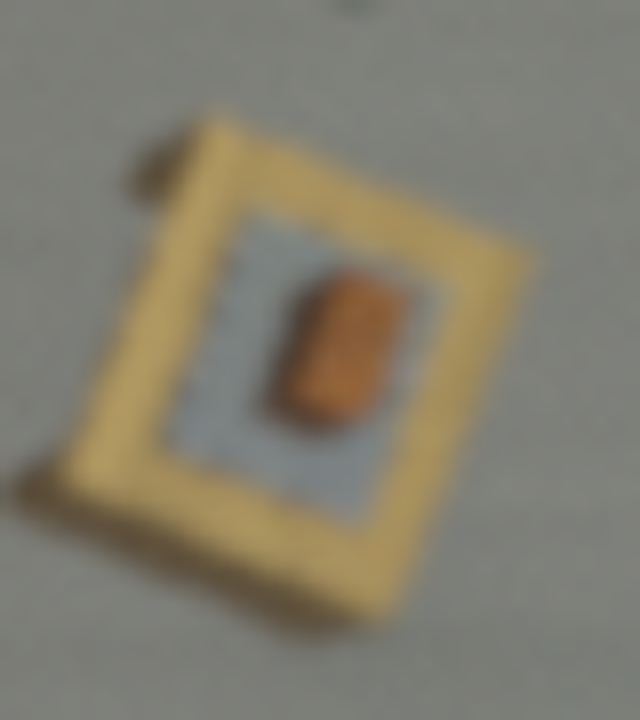

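```bash
cat > m5.py <<'E'
from m4 import *
def boxpts(xr,yr,zr): return np.array([L(x,y,z) for x in xr for y in yr for z in zr])
for n,th,(x0,y0,x1,y1) in(('side',75,(228,178,265,200)),('top',85,(205,188,242,218))):
    a=cv2.cvtColor(cv2.imread(f'pics/{n}_avg.png'),cv2.COLOR_BGR2GRAY)
    s=12
    im=cv2.resize(cv2.imread(f'pics/{n}_avg.png')[y0:y1,x0:x1],None,fx=s,fy=s,interpolation=cv2.INTER_CUBIC)
    hull=cv2.convexHull(((proj(n,boxpts((-138,-56),(-7,7),(75,89)))-[x0,y0]+.5)*s).astype(np.int32))
    cv2.polylines(im,[hull],True,(0,255,255),1); cv2.imwrite(f'pics/h_{n}.png',im)
E
python3 m5.py>/dev/null
```

```text
(no output)
```

View pics/h_side.png

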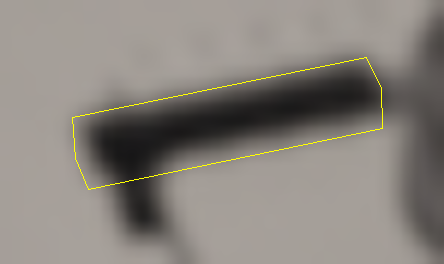

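View pics/h_top.png

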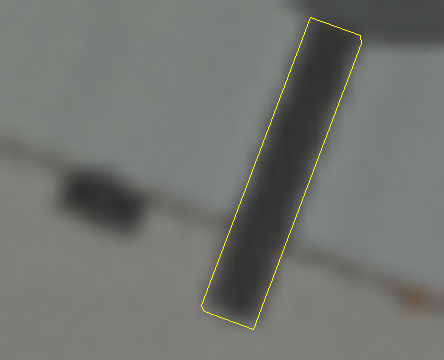

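The handle box matches both views within about 1 px. The far cheek is simply narrower and lower than the near one. Rest corners in the crop are (215,115), (540,262), (385,625), (65,470); shoulder corners are (250,215), (455,290), (365,520), (165,440).

```bash
cat > m6.py <<'E'
from h import *
def F(p): return (np.array(p,float)+.5)/16-.5+[335,200]
def rep(nm,p,z):
    W=onz('top',F(p),z)[:,:2]; e=np.diff(np.r_[W,W[:1]],axis=0)
    print(nm,W.mean(0).round(4),[np.linalg.norm(x).round(4) for x in e],[np.degrees(np.arctan2(x[1],x[0])).round(1) for x in e])
rep('rest',[(215,115),(540,262),(385,625),(65,470)],.075)
rep('shoulder',[(250,215),(455,290),(365,520),(165,440)],.081)
a=cv2.imread('pics/top_avg.png');B=cv2.resize(a[200:245,335:375],None,fx=16,fy=16,interpolation=cv2.INTER_CUBIC);h=cv2.cvtColor(B,cv2.COLOR_BGR2HSV)
m=((h[...,0]<30)&(h[...,0]>14)&(h[...,1]>60)&(h[...,2]>140)).astype(np.uint8)
c=max(cv2.findContours(m,0,1)[0],key=cv2.contourArea);r=cv2.minAreaRect(c);rep('rest mask',cv2.boxPoints(r),.075)
inner=cv2.findContours(1-m,cv2.RETR_LIST,1)[0]
inner=[c for c in inner if 20000<cv2.contourArea(c)<100000]
for c in inner: rep('sh mask',cv2.boxPoints(cv2.minAreaRect(c)),.081)
m=((h[...,0]<17)&(h[...,1]>100)&(h[...,2]>125)).astype(np.uint8);c=max(cv2.findContours(m,0,1)[0],key=cv2.contourArea);rep('grip top',cv2.boxPoints(cv2.minAreaRect(c)),.127)
s=cv2.imread('pics/side_avg.png')[255:305,290:345];cv2.imwrite('pics/s_rest2.png',cv2.resize(s,None,fx=11,fy=11,interpolation=cv2.INTER_CUBIC))
E
python3 m6.py
```

```text
rest [ 0.4499 -0.3222] [np.float64(0.0716), np.float64(0.0802), np.float64(0.0707), np.float64(0.0784)] [np.float64(-113.8), np.float64(155.8), np.float64(64.8), np.float64(-23.6)]
shoulder [ 0.4495 -0.3223] [np.float64(0.0437), np.float64(0.05), np.float64(0.0428), np.float64(0.0486)] [np.float64(-109.4), np.float64(157.6), np.float64(68.8), np.float64(-21.5)]
rest mask [ 0.4506 -0.3219] [np.float64(0.0811), np.float64(0.0752), np.float64(0.0811), np.float64(0.0745)] [np.float64(-23.9), np.float64(-112.7), np.float64(155.6), np.float64(67.3)]
sh mask [ 0.4495 -0.321 ] [np.float64(0.0538), np.float64(0.0465), np.float64(0.0538), np.float64(0.0462)] [np.float64(-21.3), np.float64(-109.9), np.float64(158.4), np.float64(70.1)]
grip top [ 0.4485 -0.3219] [np.float64(0.0259), np.float64(0.0127), np.float64(0.0259), np.float64(0.0127)] [np.float64(-22.9), np.float64(-111.3), np.float64(157.1), np.float64(68.7)]
```

View pics/s_rest2.png

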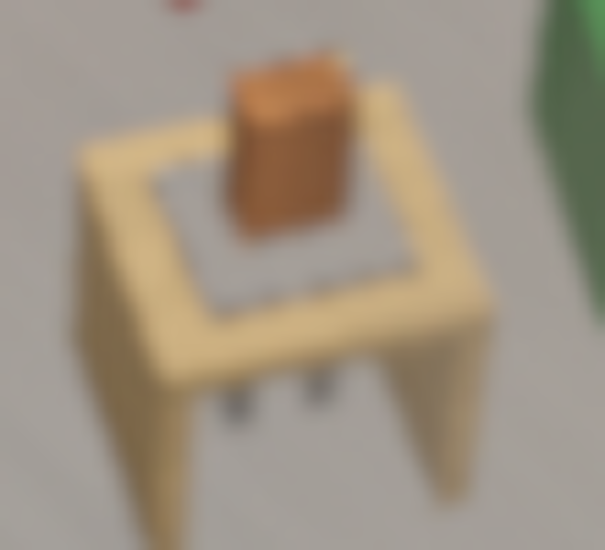

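```bash
cat > go.py <<'E'
# usage: go.py x y z jawdeg  (world mm; jaw axis direction, mod 180) -> shift/turn in present tool axes
import sys
from h import *
s=arm.sense();p=np.array(s['tool_pos']);R0=R.from_rotvec(s['ee_rot'])
M=R0.as_matrix();cur=np.degrees(np.arctan2(M[1,1],M[0,1]))
x,y,z=[float(v)/1000 for v in sys.argv[1:4]]
j=float(sys.argv[4]) if len(sys.argv)>4 else cur
opts=[j+180*k for k in(-2,-1,0,1,2)]; jj=min(opts,key=lambda a:abs(a-cur)) 
if len(sys.argv)>5: jj=j
a=np.radians(jj);X=np.array([0,0,-1.]);Y=np.array([np.cos(a),np.sin(a),0]);R1=R.from_matrix(np.c_[X,Y,np.cross(X,Y)])
print('now',(p*1000).round(1),'jaw',cur.round(2),'tilt',np.degrees(np.arccos(-M[2,0])).round(2),'q6',s['joint_positions'][5].round(3),'t',round(s['clock'],2),'F',np.round(s['wrist_force'],1),'w',round(s['grip_width']*1000,1))
print('delta mm',(M.T@(np.array([x,y,z])-p)*1000).round(1),'rot',(R0.inv()*R1).as_rotvec().round(4),'deg',jj-cur)
E
python3 go.py 449.5 -322 200 67.5; python3 go.py 449.5 -322 200 -112.5
```

```text
now [158.2 552.8 231.2] jaw 74.03 tilt 0.01 q6 -0.134 t 0.7 F [ 0.2 -0.2 -0.8] w 85.5
delta mm [  31.4 -760.8  520.7] rot [1.139e-01 0.000e+00 1.000e-04] deg -6.52786170118992
now [158.2 552.8 231.2] jaw 74.03 tilt 0.01 q6 -0.134 t 0.7 F [ 0.2 -0.2 -0.8] w 85.5
delta mm [  31.4 -760.8  520.7] rot [1.139e-01 0.000e+00 1.000e-04] deg -6.52786170118992
```

```bash
python3 -m creep '{"gripper":[1,1,1,1,1,1,1,1],"delta_pos":[[31,-761,521],[31,-761,521],[31,-761,521],[31,-761,521],[31,-761,521],[31,-761,521],[31,-761,521],[31,-761,521]],"rotation":[[0.114,0,0],[0.114,0,0],[0.114,0,0],[0.114,0,0],[0.114,0,0],[0.114,0,0],[0.114,0,0],[0.114,0,0]]}' 60; python3 go.py 449.5 -322 200 67.5
```

```text
clock: 1.5
tool_pos: [0.2825, 0.1797, 0.2184]
ee_rot: [0.308, 1.548, -0.307]
wrist_force: [1.1, 0.6, 0.1]
grip_width: 0.085
now [282.5 179.7 218.4] jaw 67.51 tilt 0.06 q6 -0.843 t 1.5 F [1.1 0.6 0.1] w 85.0
delta mm [  18.5 -399.7  346.2] rot [ 0.0003  0.0009 -0.0006] deg -0.014828619155309752
```

```bash
python3 -m creep '{"gripper":[1,1,1,1,1,1,1,1],"delta_pos":[[18,-400,346],[18,-400,346],[18,-400,346],[18,-400,346],[18,-400,346],[18,-400,346],[18,-400,346],[18,-400,346]],"rotation":[[0,0,0],[0,0,0],[0,0,0],[0,0,0],[0,0,0],[0,0,0],[0,0,0],[0,0,0]]}'; python3 go.py 449.5 -322 180 67.5
```

```text
clock: 2.3
tool_pos: [0.402, -0.1791, 0.2055]
ee_rot: [0.308, 1.548, -0.309]
wrist_force: [1.4, 0.4, 1.1]
grip_width: 0.0854
now [ 402.  -179.1  205.5] jaw 67.45 tilt 0.05 q6 -1.772 t 2.3 F [1.4 0.4 1.1] w 85.4
delta mm [  25.6 -113.8   98.7] rot [-0.0009  0.0009  0.0001] deg 0.0490760809437063
```

```bash
python3 -m creep '{"gripper":[0.7,0.7,0.7,0.7,0.7,0.7],"delta_pos":[[8,-38,33],[16,-76,66],[25,-114,99],[25,-114,99],[25,-114,99],[25,-114,99]],"rotation":[[0,0,0],[0,0,0],[0,0,0],[0,0,0],[0,0,0],[0,0,0]]}'; python3 go.py 449.5 -322 87 67.5; python3 - <<'E'
from h import *
for n in("top","side"): cv2.imwrite(f'pics/{n}1.png',arm.camera(n))
crop('pics/top1.png','pics/a.png',325,190,385,250,8);crop('pics/side1.png','pics/b.png',275,220,355,300,7)
E
```

```text
clock: 2.9
tool_pos: [0.4496, -0.3192, 0.1806]
ee_rot: [0.308, 1.549, -0.308]
wrist_force: [0.0, -0.5, 0.8]
grip_width: 0.0598
now [ 449.6 -319.2  180.6] jaw 67.51 tilt 0.0 q6 -1.935 t 2.9 F [ 0.  -0.5  0.8] w 59.8
delta mm [93.6 -2.6  1. ] rot [ 0.0002  0.0001 -0.    ] deg -0.008979037480116858
```

View pics/b.png

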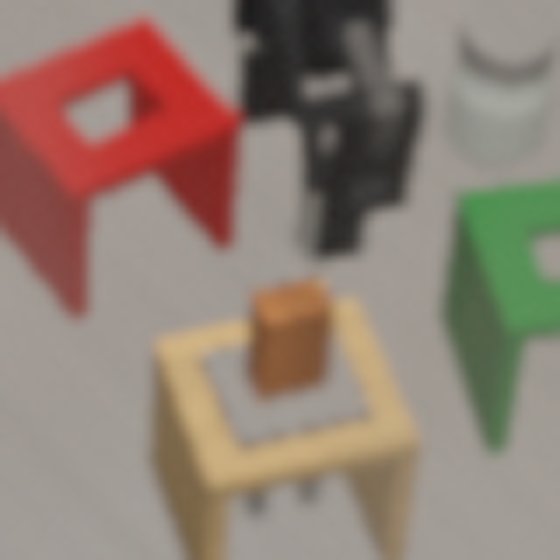

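The fingers straddle the orange grip of the wooden rest at b-crop (290,335), with the near finger's tip at (330,245), well placed above it. I descend.

```bash
python3 -m creep '{"gripper":[0.7,0.7,0.7,0.7,0.7],"delta_pos":[[40,-3,1],[75,-3,1],[93,-3,1],[93,-3,1],[93,-3,1]],"rotation":[[0,0,0],[0,0,0],[0,0,0],[0,0,0],[0,0,0]]}'; python3 go.py 449.5 -322 87 67.5
```

```text
clock: 3.5
tool_pos: [0.4498, -0.3227, 0.0887]
ee_rot: [0.307, 1.548, -0.308]
wrist_force: [-0.2, 1.0, 1.0]
grip_width: 0.0597
now [ 449.8 -322.7   88.7] jaw 67.54 tilt 0.08 q6 -1.94 t 3.5 F [-0.2  1.   1. ] w 59.7
delta mm [ 1.7  0.6 -0.6] rot [0.0007 0.0012 0.0005] deg -0.037914866923458135
```

Close, with a firm grip for the wedge push.

```bash
python3 -m creep '{"gripper":[0.3,0,0,0,0,0],"delta_pos":[[1,0,0],[1,0,0],[1,0,0],[1,0,0],[1,0,0],[1,0,0]],"rotation":[[0,0,0],[0,0,0],[0,0,0],[0,0,0],[0,0,0],[0,0,0]]}' 100; python3 go.py 449.5 -322 87 67.5
```

```text
clock: 4.1
tool_pos: [0.4498, -0.3233, 0.0874]
ee_rot: [0.307, 1.547, -0.309]
wrist_force: [-0.7, 1.3, 6.6]
grip_width: 0.0149
now [ 449.8 -323.3   87.4] jaw 67.49 tilt 0.09 q6 -1.94 t 4.1 F [-0.7  1.3  6.6] w 14.9
delta mm [ 0.4  1.1 -0.8] rot [-0.0001  0.0014  0.0006] deg 0.0061360395046961
```

```bash
python3 -m creep '{"gripper":[0,0,0,0,0,0,0],"delta_pos":[[-15,0,0],[-45,0,0],[-90,0,0],[-135,0,0],[-150,0,0],[-150,0,0],[-150,0,0]],"rotation":[[0,0,0],[0,0,0],[0,0,0],[0,0,0],[0,0,0],[0,0,0],[0,0,0]]}'; python3 go.py 449.5 -322 237 67.5; python3 - <<'E'
from h import *
for n in("top","side"): cv2.imwrite(f'pics/{n}2.png',np.mean([arm.camera(n).astype(float) for _ in range(3)],0).astype(np.uint8))
s=arm.sense();print(proj('side',[s['tool_pos'],s['tool_pos']-[0,0,.072]]),proj('top',[s['tool_pos']]))
crop('pics/side2.png','pics/b2.png',285,180,345,250,9)
E
```

```text
clock: 4.8
tool_pos: [0.4492, -0.3228, 0.2354]
ee_rot: [0.309, 1.55, -0.308]
wrist_force: [-0.4, -0.5, -1.8]
grip_width: 0.0146
now [ 449.2 -322.8  235.4] jaw 67.49 tilt 0.05 q6 -1.94 t 4.8 F [-0.4 -0.5 -1.8] w 14.6
delta mm [-1.6  0.9 -0.1] rot [-0.0001 -0.0009 -0.0002] deg 0.007110319249349573
[[318.99545374 232.16202793]
 [317.15913799 253.1507894 ]] [[365.67423529 217.18124627]]
```

View pics/b2.png

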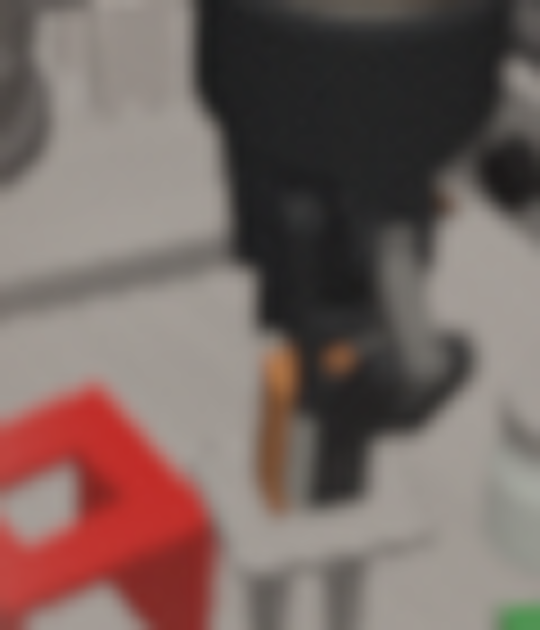

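```bash
python3 - <<'E'
from h import *
crop('pics/side2.png','pics/b3.png',295,225,345,285,10)
E
```

```text
(no output)
```

View pics/b3.png

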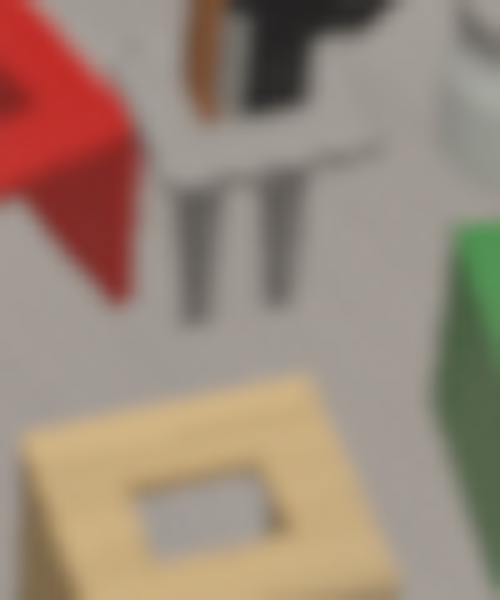

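```bash
python3 - <<'E'
from h import *
s=arm.sense();T=np.array(s['tool_pos'])
im0=cv2.imread('pics/side2.png')[225:285,295:345]
out=[]
for yw in(-22.5,157.5):
    a=np.radians(yw);u=np.array([np.cos(a),np.sin(a),0]);w=np.array([-u[1],u[0],0])
    im=cv2.resize(im0,None,fx=8,fy=8,interpolation=cv2.INTER_CUBIC)
    for sx in(-1,1):
        pts=[T+sx*x/1000*u+y/1000*w+[0,0,(-12.4-d)/1000] for x in(7,14) for y,d in((-10,0),(10,0),(10,18),(-10,60),(-7,60))]
        h=cv2.convexHull(((proj('side',pts)-[295,225]+.5)*8).astype(np.int32));cv2.polylines(im,[h],True,(0,0,255),1)
    out.append(im)
cv2.imwrite('pics/hyp.png',np.hstack(out)[:, :])
E
```

```text
(no output)
```

View pics/hyp.png

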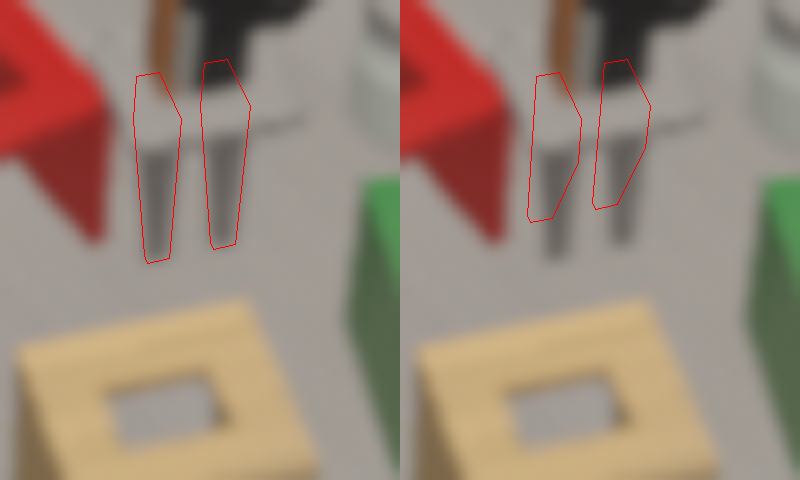

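The left overlay (bevel on the far side, +y towards world 67.5°) matches the tines at b3 (195,250) and (280,240); the right overlay does not. So fork +y is already close to the iron's +y, and only +3.3° of turn is needed.

```bash
sed -n 1,4p m4.py >loc.py; python3 - <<'E'
from loc import *
print(L(79.7,29.2,215)*1000)
E
python3 go.py 685.4 49.2 215 70.8
```

```text
now [ 449.3 -322.9  235.5] jaw 67.5 tilt 0.08 q6 -1.94 t 5.1 F [-0.2 -0.5 -1.7] w 15.2
delta mm [ 20.6 434.1  75.7] rot [-0.0577 -0.0014 -0.0005] deg 3.304347648915879Traceback (most recent call last):
  File "<stdin>", line 1, in <module>
  File "loc.py", line 4
    def draw(im,n,pts,x0,y0,s,col,close=True):
                                              ^
IndentationError: expected an indented block after function definition on line 4
```

```bash
sed -n 1,3p m4.py >loc.py; python3 -m creep '{"gripper":[0,0,0,0,0,0,0,0],"delta_pos":[[0,434,76],[0,434,76],[0,434,76],[0,434,76],[0,434,76],[0,434,76],[0,434,76],[0,434,76]],"rotation":[[-0.058,0,0],[-0.058,0,0],[-0.058,0,0],[-0.058,0,0],[-0.058,0,0],[-0.058,0,0],[-0.058,0,0],[-0.058,0,0]]}'; python3 -m creep '{"gripper":[0,0,0,0,0],"delta_pos":[[0,41,7],[0,41,7],[0,41,7],[0,41,7],[0,41,7]],"rotation":[[0,0,0],[0,0,0],[0,0,0],[0,0,0],[0,0,0]]}'; python3 go.py 685.4 49.2 215 70.8
```

```text
clock: 5.9
tool_pos: [0.6648, 0.0166, 0.2359]
ee_rot: [0.263, 1.555, -0.263]
wrist_force: [-0.2, -0.6, -1.1]
grip_width: 0.0147
clock: 6.4
tool_pos: [0.6838, 0.0499, 0.2366]
ee_rot: [0.264, 1.555, -0.264]
wrist_force: [0.9, -0.9, -0.2]
grip_width: 0.0151
now [683.8  49.9 236.6] jaw 70.74 tilt 0.02 q6 -1.274 t 6.4 F [ 0.9 -0.9 -0.2] w 15.1
delta mm [21.6 -0.1  1.7] rot [-0.001   0.0002  0.0002] deg 0.05625223500624088
```

```bash
python3 -m creep '{"gripper":[0,0,0,0,0],"delta_pos":[[30,0,2],[50,0,2],[54,0,2],[54,0,2],[54,0,2]],"rotation":[[0,0,0],[0,0,0],[0,0,0],[0,0,0],[0,0,0]]}'; python3 go.py 685.4 49.2 180 70.8; cat > ov.py <<'E'
import sys
from loc import *
tag=sys.argv[1]
s=arm.sense();T=np.array(s['tool_pos']);M=R.from_rotvec(s['ee_rot']).as_matrix()
w2=M[:,1]*np.sign(M[1,1]);X=M[:,0];u2=np.cross(w2,-X)
for n,(x0,y0,x1,y1) in(('side',(270,130,330,190)),('top',(215,120,275,170))):
    a=np.mean([arm.camera(n).astype(float) for _ in range(3)],0).astype(np.uint8);cv2.imwrite(f'pics/{n}_{tag}.png',a)
    k=12
    im=cv2.resize(a[y0:y1,x0:x1],None,fx=k,fy=k,interpolation=cv2.INTER_CUBIC);im2=im.copy()
    for sx in(-1,1):
        pts=[T+sx*x/1000*u2+y/1000*w2+X*(12.4+d)/1000 for x in(7,14) for y,d in((-10,0),(10,0),(10,18),(-10,60),(-7,60))]
        h=cv2.convexHull(((proj(n,pts)-[x0,y0]+.5)*k).astype(np.int32));cv2.polylines(im2,[h],True,(0,0,255),1)
    cv2.imwrite(f'pics/{n}_{tag}_z.png',im);cv2.imwrite(f'pics/{n}_{tag}_o.png',im2)
d=T[:2]-o;print('TCP local',(d@u*1000).round(1),(d@w*1000).round(1))
E
python3 ov.py p1
```

```text
clock: 6.9
tool_pos: [0.6864, 0.0499, 0.1839]
ee_rot: [0.263, 1.553, -0.263]
wrist_force: [-0.2, -0.3, -1.5]
grip_width: 0.0147
now [686.4  49.9 183.9] jaw 70.79 tilt 0.1 q6 -1.275 t 6.9 F [-0.2 -0.3 -1.5] w 14.7
delta mm [ 3.9 -1.  -0.7] rot [-0.0002  0.0017 -0.0004] deg 0.011480977746387566
TCP local 80.4 30.2
```

View pics/side_p1_o.png

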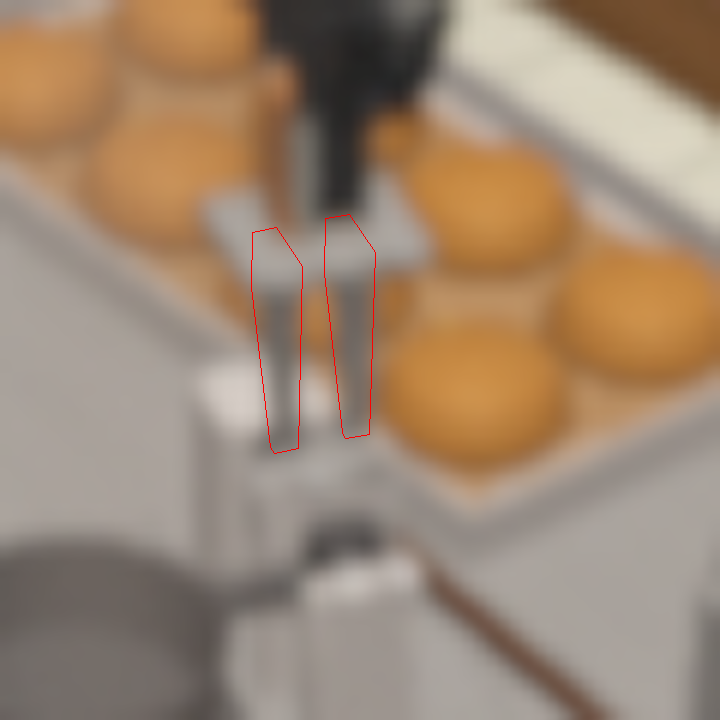

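View pics/top_p1_o.png

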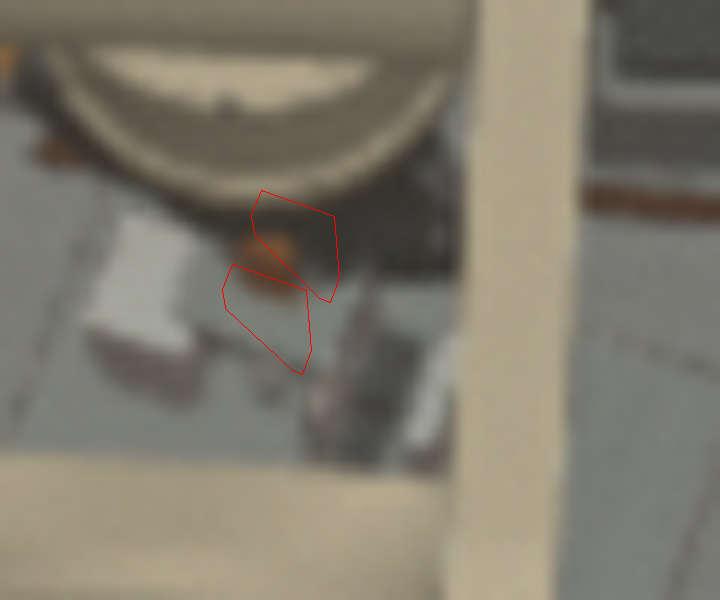

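```bash
python3 - <<'E'
from loc import *
x0,y0,x1,y1,k=282,155,315,190,18
a=np.load('side_avg.npy')[y0:y1,x0:x1]
a=np.clip((a-90)*1.9,0,255).astype(np.uint8)
im=cv2.resize(a,None,fx=k,fy=k,interpolation=cv2.INTER_CUBIC);im2=im.copy()
def dr(pts,c,cl=True):
    cv2.polylines(im2,[((proj('side',np.array(pts))-[x0,y0]+.5)*k).astype(np.int32)],cl,c,1)
dr([L(60,10,99),L(100,10,99),L(100,10,40),L(60,10,40)],(0,0,255)); dr([L(60,14,99),L(100,14,99)],(0,0,255),0);dr([L(60,18,95),L(100,18,95)],(0,0,255),0)
dr([L(63,26,97),L(97,26,97),L(97,26,73),L(63,26,73)],(255,0,0))
dr([L(80,18,85),L(80,26,85)],(0,255,0),0)
dr([L(63,-18,93),L(95,-18,93),L(95,-10,93),L(63,-10,93)],(0,255,255))
cv2.imwrite('pics/sb2.png',np.hstack([im,im2])[:, :]) ; print(im2.shape)
E
```

```text
(630, 594, 3)
```

```bash
python3 -c "
import cv2;a=cv2.imread('pics/sb2.png');cv2.imwrite('pics/sb3.png',cv2.resize(a,None,fx=.67,fy=.67,interpolation=cv2.INTER_AREA))"
```

```text
(no output)
```

View pics/sb3.png

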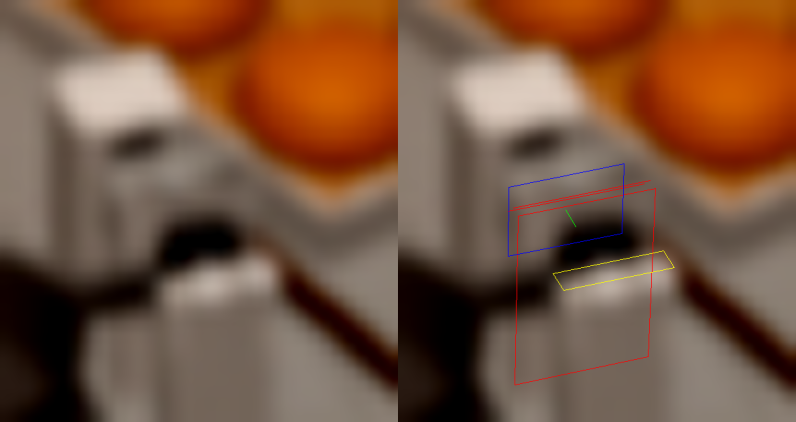

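The tine overlay matches the picture (tips at (285,448) and (357,436)). The tip is about 112 mm high and centred over the gap by my estimate. I descend slowly and watch the force.

```bash
python3 -m creep '{"gripper":[0,0,0,0,0],"delta_pos":[[6,0,0],[12,0,0],[16,0,0],[19,0,0],[19,0,0]],"rotation":[[0,0,0],[0,0,0],[0,0,0],[0,0,0],[0,0,0]]}' 120; python3 go.py 685.4 49.2 180 70.8; python3 ov.py p2
```

```text
clock: 7.7
tool_pos: [0.6859, 0.0507, 0.1627]
ee_rot: [0.263, 1.555, -0.262]
wrist_force: [0.8, 4.9, -2.7]
grip_width: 0.0145
now [685.9  50.7 162.7] jaw 70.83 tilt 0.04 q6 -1.275 t 7.7 F [ 0.8  4.9 -2.7] w 14.5
delta mm [-17.3  -1.6   0. ] rot [ 0.0005 -0.0007 -0.0002] deg -0.03056459396061939
TCP local 79.7 30.8
```

View pics/side_p2_o.png

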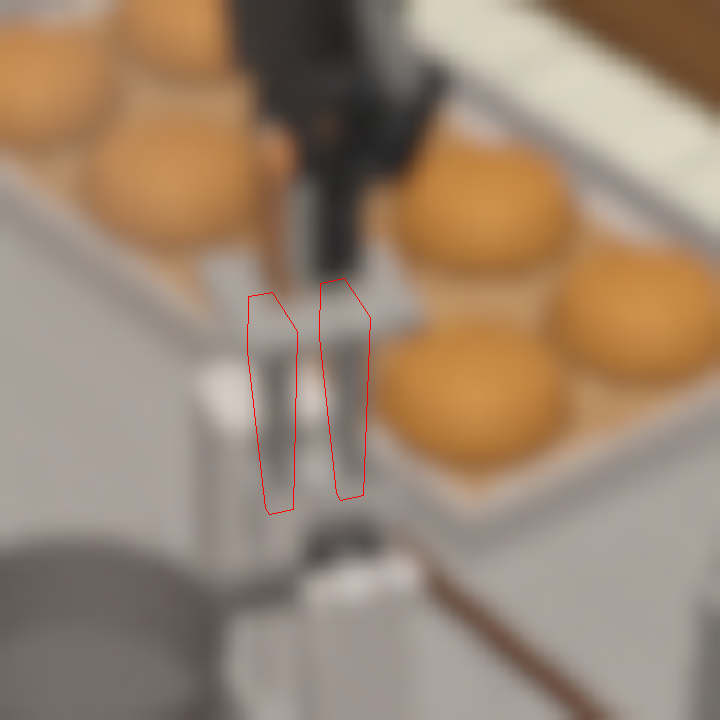

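A sideways force of 4.9 N towards +y means the flat face has met the cheek, with the tip inside the gap (tips hidden behind the cheek at (280,490) and (350,490)). I ease +0.7 mm and push down.

```bash
python3 -m creep '{"gripper":[0,0,0,0,0],"delta_pos":[[3,0.7,0],[8,0.7,0],[13,0.7,0],[18,0.7,0],[20,0.7,0]],"rotation":[[0,0,0],[0,0,0],[0,0,0],[0,0,0],[0,0,0]]}'; python3 go.py 685.4 49.2 112 70.8; python3 ov.py p3
```

```text
clock: 8.5
tool_pos: [0.6863, 0.0508, 0.1432]
ee_rot: [0.263, 1.554, -0.263]
wrist_force: [1.3, 2.4, 7.0]
grip_width: 0.0147
now [686.3  50.8 143.2] jaw 70.82 tilt 0.02 q6 -1.274 t 8.5 F [1.3 2.4 7. ] w 14.7
delta mm [31.2 -1.8 -0.3] rot [0.0003 0.0004 0.0002] deg -0.015460919710235999
TCP local 80.0 31.1
```

View pics/side_p3_o.png

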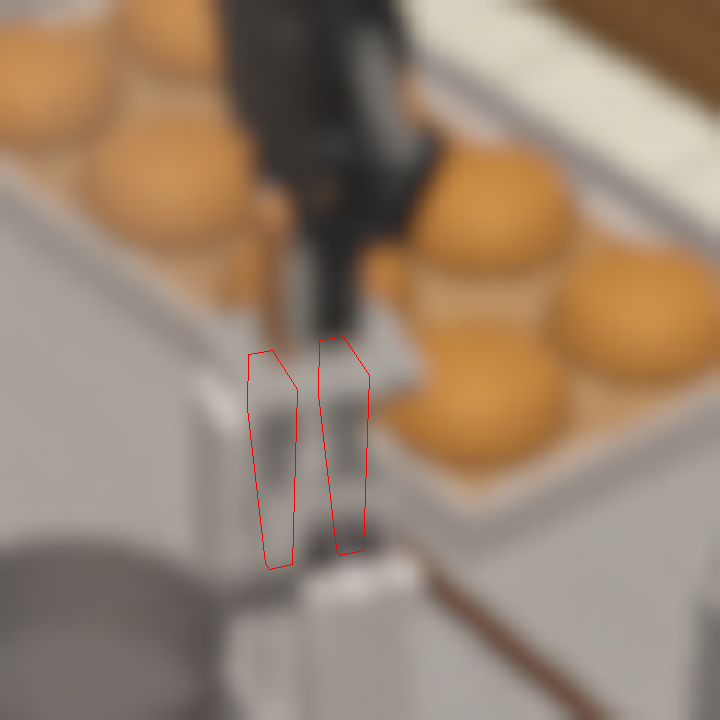

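```bash
python3 -m creep '{"gripper":[0,0,0,0,0,0,0],"delta_pos":[[6,0,0],[12,0,0],[18,0,0],[23,0,0],[26,0,0],[27,0,0],[27,0,0]],"rotation":[[0,0,0],[0,0,0],[0,0,0],[0,0,0],[0,0,0],[0,0,0],[0,0,0]]}'; python3 go.py 685.4 49.2 111 70.8
```

```text
clock: 9.5
tool_pos: [0.6862, 0.0509, 0.1163]
ee_rot: [0.263, 1.555, -0.263]
wrist_force: [2.1, 1.2, 0.4]
grip_width: 0.0142
now [686.2  50.9 116.3] jaw 70.82 tilt 0.01 q6 -1.274 t 9.5 F [2.1 1.2 0.4] w 14.2
delta mm [ 5.3 -1.9 -0.2] rot [0.0003 0.0001 0.0002] deg -0.018155174649393757
```

```bash
python3 -m creep '{"gripper":[0,0,0,0],"delta_pos":[[2,0,0],[4,0,0],[5,0,0],[5,0,0]],"rotation":[[0,0,0],[0,0,0],[0,0,0],[0,0,0]]}'; python3 go.py 685.4 49.2 111 70.8
```

```text
clock: 9.9
tool_pos: [0.6863, 0.0509, 0.1115]
ee_rot: [0.263, 1.554, -0.263]
wrist_force: [1.2, -0.1, 4.1]
grip_width: 0.0147
now [686.3  50.9 111.5] jaw 70.82 tilt 0.02 q6 -1.274 t 9.9 F [ 1.2 -0.1  4.1] w 14.7
delta mm [ 0.5 -1.9 -0.3] rot [0.0003 0.0004 0.0001] deg -0.01807859577034776
```

```bash
python3 -m creep '{"gripper":[0,0,0],"delta_pos":[[1,0,0],[2,0,0],[2,0,0]],"rotation":[[0,0,0],[0,0,0],[0,0,0]]}'; python3 go.py 685.4 49.2 111 70.8
```

```text
clock: 10.2
tool_pos: [0.6865, 0.051, 0.1114]
ee_rot: [0.263, 1.553, -0.263]
wrist_force: [-7.6, 1.7, 21.9]
grip_width: 0.0147
now [686.5  51.  111.4] jaw 70.82 tilt 0.1 q6 -1.274 t 10.2 F [-7.6  1.7 21.9] w 14.7
delta mm [ 0.4 -2.  -0.4] rot [ 0.0004  0.0017 -0.0003] deg -0.02187126823083929
```

```bash
python3 -m creep '{"gripper":[0.4,0.4,0.4,0.4],"delta_pos":[[-1,0,0],[-2,0,0],[-2,0,0],[-2,0,0]],"rotation":[[0,0,0],[0,0,0],[0,0,0],[0,0,0]]}' 60; python3 -m creep '{"gripper":[0.4,0.4,0.5,0.6,0.6],"delta_pos":[[-10,0,0],[-40,0,0],[-80,0,0],[-110,0,0],[-110,0,0]],"rotation":[[0,0,0],[0,0,0],[0,0,0],[0,0,0],[0,0,0]]}'; python3 ov.py p4;python3 go.py 513.6 78.1 160 70.8
```

```text
clock: 10.6
tool_pos: [0.6861, 0.0509, 0.111]
ee_rot: [0.263, 1.555, -0.263]
wrist_force: [-0.0, -1.2, -1.1]
grip_width: 0.0341
clock: 11.1
tool_pos: [0.6875, 0.0509, 0.2273]
ee_rot: [0.263, 1.547, -0.262]
wrist_force: [0.4, -0.2, 0.2]
grip_width: 0.051
TCP local 81.1 31.6
now [685.9  51.  220.2] jaw 70.82 tilt 0.11 q6 -1.274 t 11.4 F [-0.2  0.   0.1] w 51.6
delta mm [  60.6  -31.  -171.5] rot [ 0.0003 -0.0017  0.0006] deg -0.016207231528369448
```

View pics/side_p4_z.png

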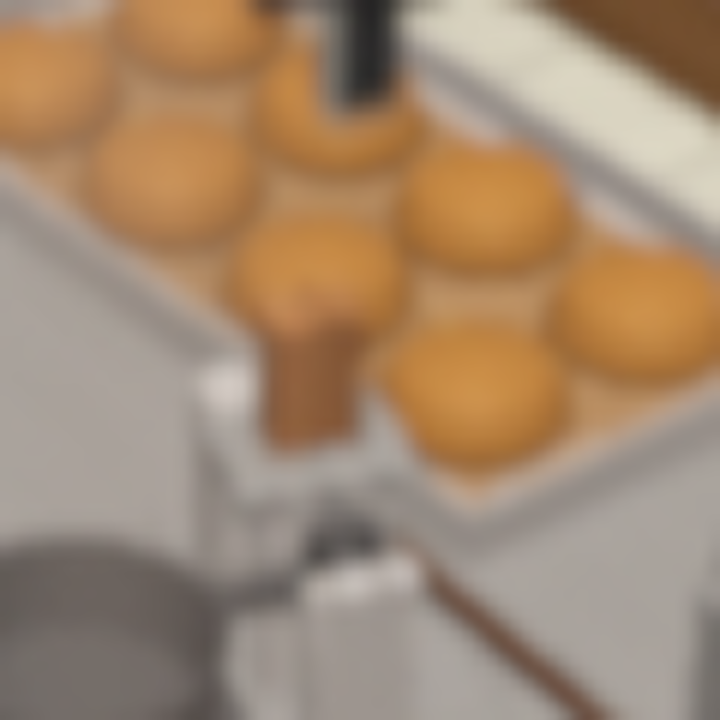

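View pics/top_p4_z.png

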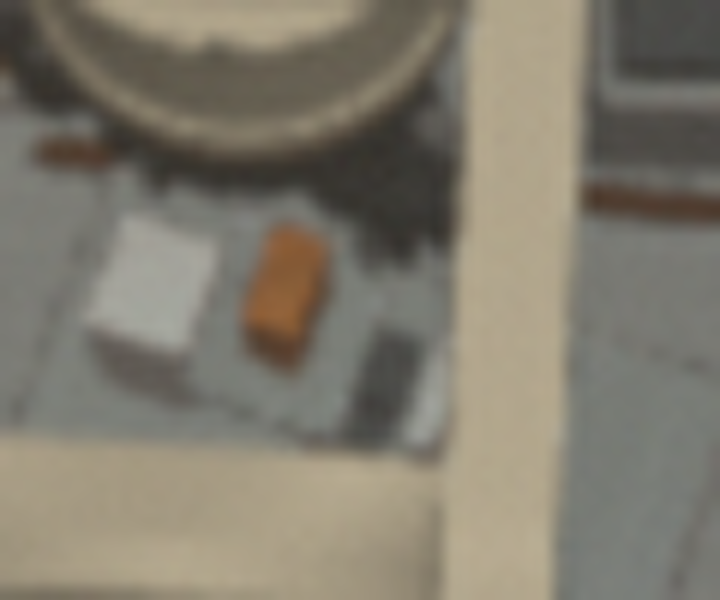

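The fork stands upright on the cheek by itself: grip at side crop (310,375), shoulder at (320,460), hand clear. Next is the pan handle.

```bash
python3 -m creep '{"gripper":[0.6,0.6,0.6,0.6,0.6,0.6,0.6,0.6],"delta_pos":[[0,-8,-43],[0,-16,-86],[20,-24,-129],[60,-31,-171],[60,-31,-171],[60,-31,-171],[60,-31,-171],[60,-31,-171]],"rotation":[[0,0,0],[0,0,0],[0,0,0],[0,0,0],[0,0,0],[0,0,0],[0,0,0],[0,0,0]]}'; python3 go.py 513.6 78.1 64 70.8;python3 - <<'E'
from h import *
for n in("top","side"): cv2.imwrite(f'pics/{n}5.png',arm.camera(n))
crop('pics/side5.png','pics/b5.png',225,140,305,220,8)
E
```

```text
clock: 12.2
tool_pos: [0.516, 0.0777, 0.1623]
ee_rot: [0.263, 1.553, -0.263]
wrist_force: [0.1, -0.2, -0.1]
grip_width: 0.0513
now [516.   77.7 162.3] jaw 70.8 tilt 0.08 q6 -1.234 t 12.2 F [ 0.1 -0.2 -0.1] w 51.3
delta mm [98.3 -0.4 -2.6] rot [ 0.      0.0014 -0.0004] deg -0.0010529833980257308
```

View pics/b5.png

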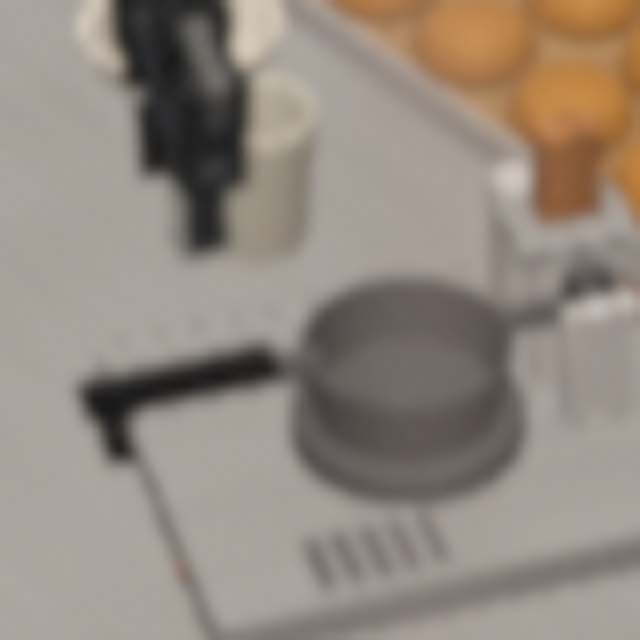

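The hand is above the handle (fingertip at (205,240), handle mid at (200,370)). I descend.

```bash
python3 -m creep '{"gripper":[0.6,0.6,0.6,0.6,0.6],"delta_pos":[[40,0,-2],[80,0,-2],[98,0,-2],[98,0,-2],[98,0,-2]],"rotation":[[0,0,0],[0,0,0],[0,0,0],[0,0,0],[0,0,0]]}'; python3 -m creep '{"gripper":[0.3,0,0,0,0,0],"delta_pos":[[0,0,0],[0,0,0],[0,0,0],[0,0,0],[0,0,0],[0,0,0]],"rotation":[[0,0,0],[0,0,0],[0,0,0],[0,0,0],[0,0,0],[0,0,0]]}' 80;python3 go.py 513.6 78.1 64 70.8
```

```text
clock: 12.8
tool_pos: [0.5134, 0.0784, 0.0642]
ee_rot: [0.263, 1.554, -0.263]
wrist_force: [0.3, -0.5, 0.8]
grip_width: 0.0512
clock: 13.4
tool_pos: [0.513, 0.0785, 0.064]
ee_rot: [0.263, 1.554, -0.263]
wrist_force: [-1.5, 0.9, 6.8]
grip_width: 0.0124
now [513.   78.5  64. ] jaw 70.82 tilt 0.06 q6 -1.233 t 13.4 F [-1.5  0.9  6.8] w 12.4
delta mm [ 0.  -0.2  0.7] rot [ 0.0003  0.0011 -0.0002] deg -0.01915200503634651
```

```bash
python3 -m creep '{"gripper":[0,0,0,0,0,0,0,0],"delta_pos":[[-5,0,0],[-15,0,0],[-30,0,0],[-50,0,0],[-75,0,0],[-100,0,0],[-110,0,0],[-110,0,0]],"rotation":[[0,0,0],[0,0,0],[0,0,0],[0,0,0],[0,0,0],[0,0,0],[0,0,0],[0,0,0]]}';python3 go.py 513.6 78.1 174 70.8;python3 - <<'E'
from h import *
for n in("top","side"): cv2.imwrite(f'pics/{n}6.png',arm.camera(n))
crop('pics/side6.png','pics/b6.png',215,100,325,200,7)
E
```

```text
clock: 14.2
tool_pos: [0.5131, 0.0786, 0.1747]
ee_rot: [0.263, 1.553, -0.262]
wrist_force: [0.1, 0.2, -2.3]
grip_width: 0.012
now [513.1  78.6 174.7] jaw 70.82 tilt 0.13 q6 -1.233 t 14.2 F [ 0.1  0.2 -2.3] w 12.0
delta mm [ 0.7 -0.3  0.6] rot [ 0.0003  0.0022 -0.0007] deg -0.019648247230932725
```

View pics/b6.png

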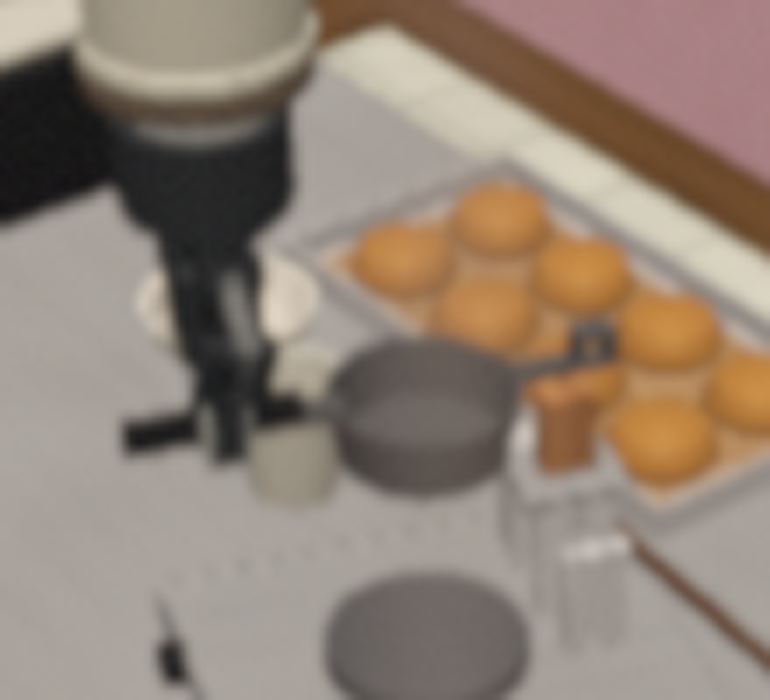

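View pics/top6.png

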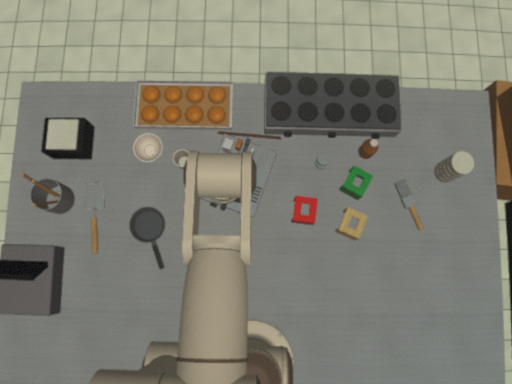

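The pan hangs level from the handle (rim at b6 (425,410)) and the fork still stands at (565,430). In the top view the big pan is clear at (148,224).

```bash
python3 go.py 365.3 405.4 180 51.6
```

```text
now [512.3  78.6 172.5] jaw 70.82 tilt 0.06 q6 -1.233 t 14.3 F [ 0.5 -0.3 -1.6] w 12.3
delta mm [  -7.4  260.4 -246.2] rot [ 0.3354 -0.0009  0.0006] deg -19.217590088679806
```

```bash
python3 -m creep '{"gripper":[0,0,0,0,0,0,0,0],"delta_pos":[[-7,15,-15],[-7,43,-42],[-7,76,-73],[-7,109,-104],[-7,142,-135],[-7,175,-166],[-7,208,-197],[-7,236,-224]],"rotation":[[0.04,0,0],[0.08,0,0],[0.13,0,0],[0.18,0,0],[0.23,0,0],[0.28,0,0],[0.32,0,0],[0.336,0,0]]}';python3 go.py 365.3 405.4 180 51.6
```

```text
clock: 15.1
tool_pos: [0.3769, 0.3766, 0.1789]
ee_rot: [0.525, 1.507, -0.527]
wrist_force: [1.0, 0.8, -2.2]
grip_width: 0.0128
now [376.9 376.6 178.9] jaw 51.5 tilt 0.12 q6 -0.259 t 15.1 F [ 1.   0.8 -2.2] w 12.8
delta mm [ -1.1  15.3 -27. ] rot [-0.0017 -0.0007  0.0019] deg 0.09504038140671867
```

```bash
python3 -m creep '{"gripper":[0,0,0,0,0],"delta_pos":[[0,8,-15],[0,15,-27],[20,15,-27],[60,15,-27],[80,15,-27]],"rotation":[[0,0,0],[0,0,0],[0,0,0],[0,0,0],[0,0,0]]}';python3 -m creep '{"gripper":[0,0],"delta_pos":[[0,0,0],[0,0,0]],"rotation":[[0,0,0],[0,0,0]]}';python3 go.py 365.3 405.4 100 51.6;python3 - <<'E'
from h import *
for n in("top","side"): cv2.imwrite(f'pics/{n}7.png',arm.camera(n))
crop('pics/side7.png','pics/b7.png',135,100,235,200,7);crop('pics/top7.png','pics/a7.png',100,180,200,270,7)
E
```

```text
clock: 15.6
tool_pos: [0.3659, 0.4024, 0.0967]
ee_rot: [0.523, 1.508, -0.528]
wrist_force: [-0.2, 0.7, -2.2]
grip_width: 0.0124
clock: 15.8
tool_pos: [0.3671, 0.4034, 0.1006]
ee_rot: [0.525, 1.506, -0.526]
wrist_force: [0.3, -0.2, -0.7]
grip_width: 0.0126
now [367.1 403.4 100.6] jaw 51.53 tilt 0.04 q6 -0.208 t 15.8 F [ 0.3 -0.2 -0.7] w 12.6
delta mm [ 0.6  0.5 -2.7] rot [-0.0012 -0.0001  0.0006] deg 0.06665520888554255
```

View pics/b7.png

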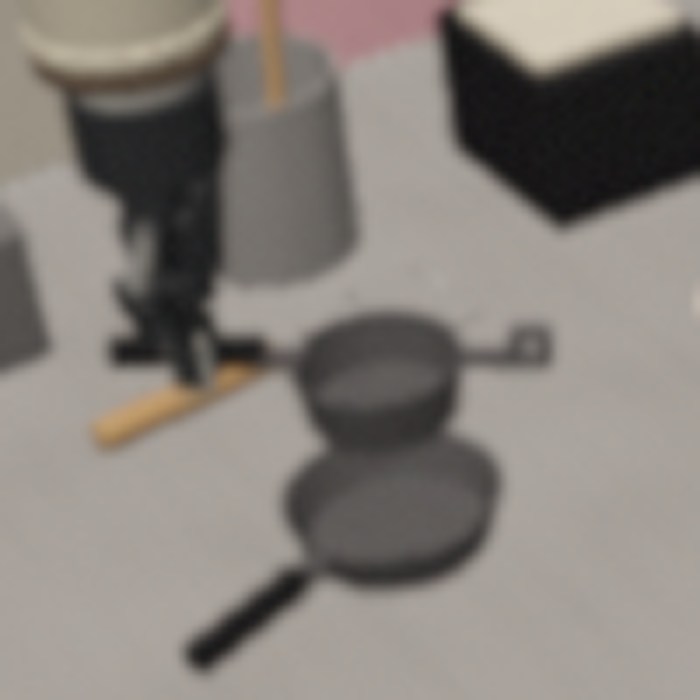

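View pics/a7.png

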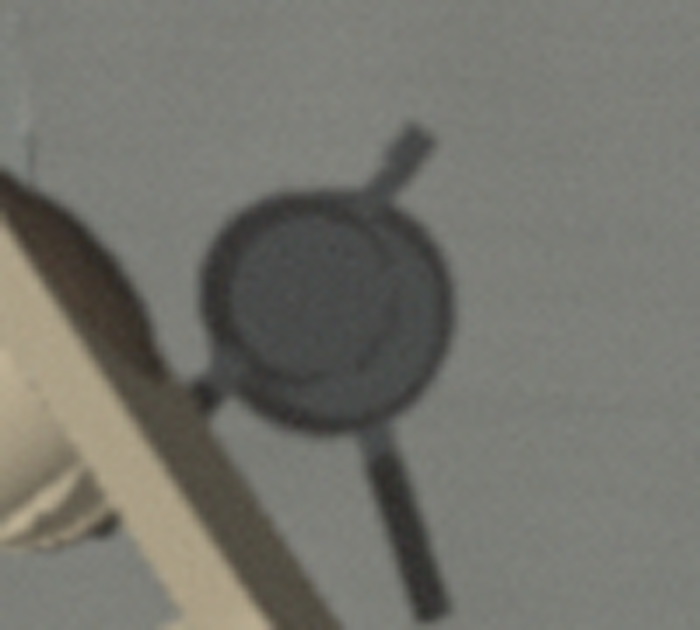

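```bash
python3 - <<'E'
from h import *
a=np.array([.3671,.4034])+.0927*np.array([np.cos(np.radians(-38.47)),np.sin(np.radians(-38.47))])
print('axis by TCP',a, 'big px',proj('top',[[.438,.3478,.03]]),'small rim px',proj('top',[[*a,.1155]]))
ims=cv2.imread('pics/a7.png')
for c,z,r,col in((a,.1155,.045,(0,0,255)),((.438,.3478),.03,.06,(0,255,255)),((.438,.3478),.005,.046,(255,255,0))):
    P=[[c[0]+r*np.cos(t),c[1]+r*np.sin(t),z] for t in np.linspace(0,6.28,60)]
    cv2.polylines(ims,[((proj('top',P)-[100,180]+.5)*7).astype(np.int32)],True,col,1)
cv2.imwrite('pics/a7o.png',ims)
E
```

```text
axis by TCP [0.43967798 0.34573089] big px [[146.7372032  224.21463698]] small rim px [[141.2883303 221.0830658]]
```

View pics/a7o.png

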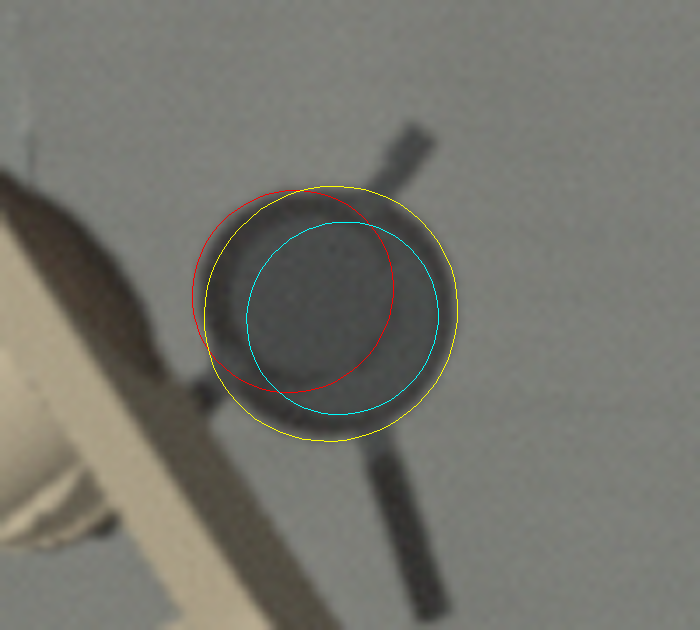

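The big pan fits the yellow circle. The small pan sits some 5 px of crop (about 2 mm) right of the red circle, so I aim slightly further to -x, +y and lower it.

```bash
python3 go.py 364.6 406.6 32 51.6
```

```text
now [367.5 403.8 101.7] jaw 51.55 tilt 0.1 q6 -0.208 t 15.9 F [-0.2  0.1 -1.8] w 12.3
delta mm [69.7  0.3 -4. ] rot [-0.001   0.0005 -0.0016] deg 0.05479664685122998
```

```bash
python3 -m creep '{"gripper":[0,0,0,0,0,0,0],"delta_pos":[[15,0,-2],[35,0,-4],[52,0,-4],[64,0,-4],[69,0,-4],[69,0,-4],[69,0,-4]],"rotation":[[0,0,0],[0,0,0],[0,0,0],[0,0,0],[0,0,0],[0,0,0],[0,0,0]]}';python3 go.py 364.6 406.6 24 51.6
```

```text
clock: 16.6
tool_pos: [0.3641, 0.4063, 0.0322]
ee_rot: [0.526, 1.506, -0.524]
wrist_force: [0.6, -0.4, -1.5]
grip_width: 0.0126
now [364.1 406.3  32.2] jaw 51.56 tilt 0.06 q6 -0.201 t 16.6 F [ 0.6 -0.4 -1.5] w 12.6
delta mm [8.2 0.5 0.3] rot [-0.0007  0.0002 -0.001 ] deg 0.037467675281043
```

```bash
python3 -m creep '{"gripper":[0,0,0,0],"delta_pos":[[3,0,0],[5,0,0],[7,0,0],[7,0,0]],"rotation":[[0,0,0],[0,0,0],[0,0,0],[0,0,0]]}';python3 go.py 364.6 406.6 24 51.6; python3 - <<'E'
from h import *
for n in("top","side"): cv2.imwrite(f'pics/{n}8.png',arm.camera(n))
crop('pics/side8.png','pics/b8.png',135,120,235,200,7);crop('pics/top8.png','pics/a8.png',100,180,200,270,7)
E
```

```text
clock: 17.0
tool_pos: [0.3638, 0.4061, 0.0244]
ee_rot: [0.525, 1.506, -0.525]
wrist_force: [-1.2, -0.8, 2.7]
grip_width: 0.0123
now [363.8 406.1  24.4] jaw 51.57 tilt 0.01 q6 -0.201 t 17.0 F [-1.2 -0.8  2.7] w 12.3
delta mm [0.4 0.9 0.4] rot [-0.0006  0.0001 -0.0002] deg 0.031740670501754664
```

View pics/b8.png

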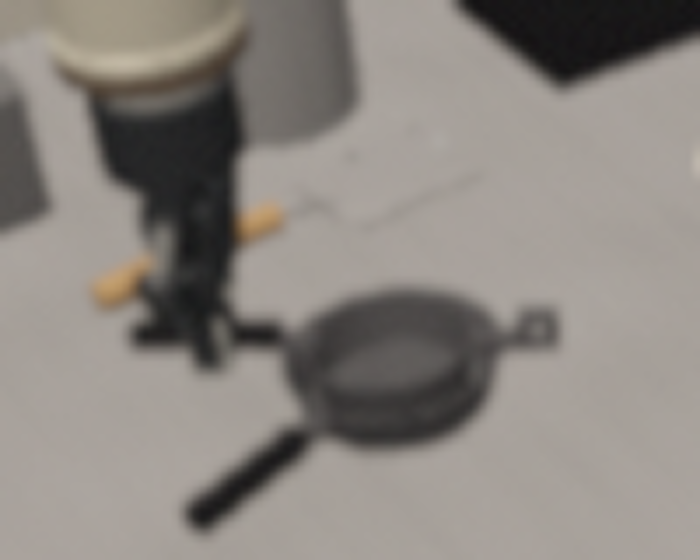

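View pics/a8.png

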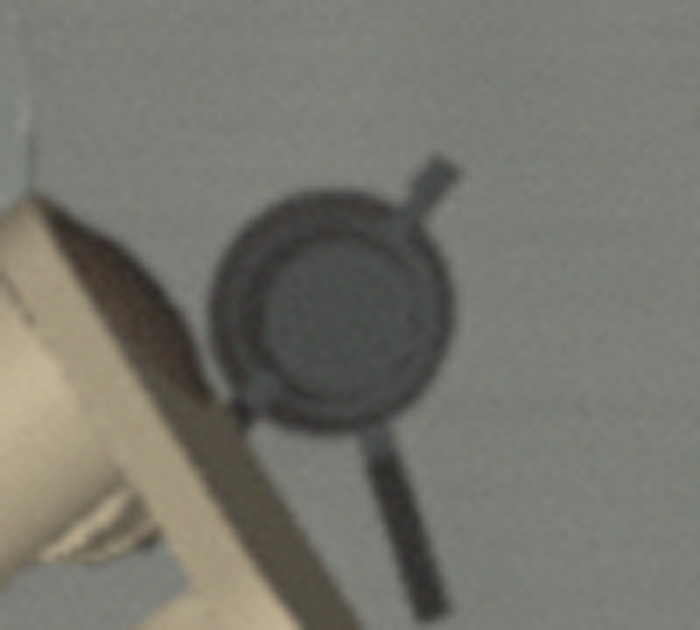

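```bash
python3 - <<'E'
from h import *
a=np.array([.3638,.4061])+.0927*np.array([np.cos(np.radians(-38.4)),np.sin(np.radians(-38.4))]);print('axis',a)
ims=cv2.imread('pics/a8.png')
big=(.438,.3478)
def C(c,z,r,col):
    P=[[c[0]+r*np.cos(t),c[1]+r*np.sin(t),z] for t in np.linspace(0,6.28,60)]
    cv2.polylines(ims,[((proj('top',P)-[100,180]+.5)*7).astype(np.int32)],True,col,1)
C(a,.039,.045,(0,0,255));C(big,.03,.06,(0,255,255))
u=np.array([np.cos(np.radians(-38.4)),np.sin(np.radians(-38.4))]);w=np.array([-u[1],u[0]])
P=[np.r_[a+x*u+y*w,.045+.0055] for x,y in((.072,.006),(.088,.006),(.088,-.006),(.072,-.006))]
cv2.polylines(ims,[((proj('top',P)-[100,180]+.5)*7).astype(np.int32)],True,(255,0,0),1)
cv2.imwrite('pics/a8o.png',ims)
ims=cv2.imread('pics/b8.png')
def C2(c,z,r,col):
    P=[[c[0]+r*np.cos(t),c[1]+r*np.sin(t),z] for t in np.linspace(0,6.28,60)]
    cv2.polylines(ims,[((proj('side',P)-[135,120]+.5)*7).astype(np.int32)],True,col,1)
C2(a,.039,.045,(0,0,255));C2(big,.03,.06,(0,255,255));cv2.imwrite('pics/b8o.png',ims)
E
```

```text
axis [0.43644838 0.3485196 ]
```

View pics/a8o.png

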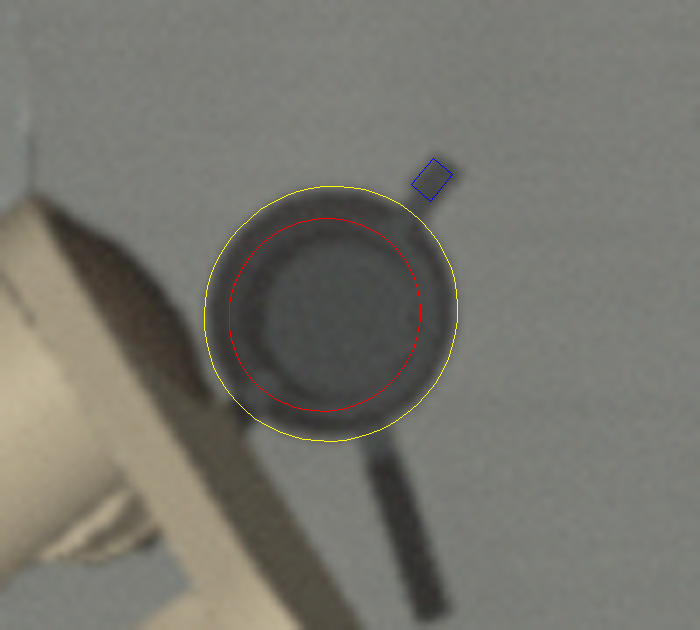

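View pics/b8o.png

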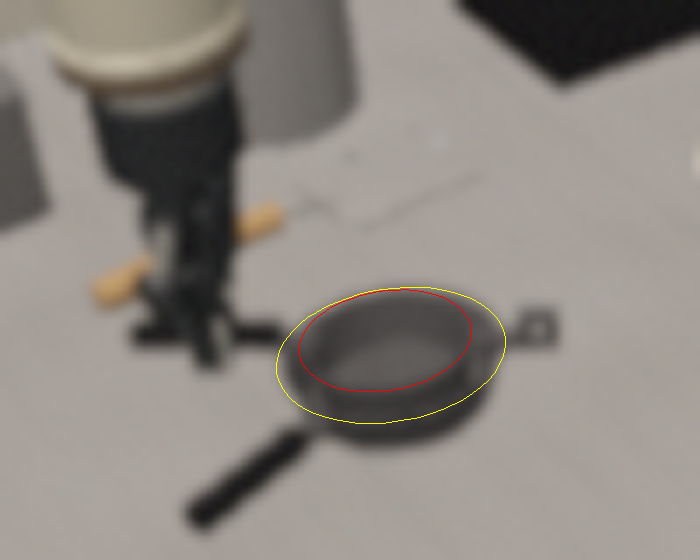

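The small pan lies inside the big rim (b8: small-rim centre about (392,345), big-rim centre about (392,360)) and is roughly concentric from above. Contact force is starting, so I settle 1 mm and release.

```bash
python3 -m creep '{"gripper":[0,0],"delta_pos":[[0.7,0,0],[1.2,0,0]],"rotation":[[0,0,0],[0,0,0]]}';  python3 -m creep '{"gripper":[0.15,0.35,0.35,0.35],"delta_pos":[[0,0,0],[0,0,0],[0,0,0],[0,0,0]],"rotation":[[0,0,0],[0,0,0],[0,0,0],[0,0,0]]}' 40;python3 go.py 364.6 406.6 24 51.6; python3 - <<'E'
from h import *
for n in("top","side"): cv2.imwrite(f'pics/{n}9.png',arm.camera(n))
crop('pics/side9.png','pics/b9.png',135,120,235,200,7);crop('pics/top9.png','pics/a9.png',100,180,200,270,7)
E
```

```text
clock: 17.3
tool_pos: [0.3636, 0.4065, 0.0237]
ee_rot: [0.526, 1.506, -0.524]
wrist_force: [-6.5, 1.8, 13.2]
grip_width: 0.0124
clock: 17.7
tool_pos: [0.3636, 0.4059, 0.023]
ee_rot: [0.525, 1.506, -0.525]
wrist_force: [-0.4, -0.8, -0.3]
grip_width: 0.0296
now [363.6 405.9  23. ] jaw 51.56 tilt 0.02 q6 -0.201 t 17.7 F [-0.4 -0.8 -0.3] w 29.6
delta mm [-1.   1.1  0.4] rot [-0.0006  0.0001  0.0004] deg 0.03588609462419612
```

View pics/b9.png

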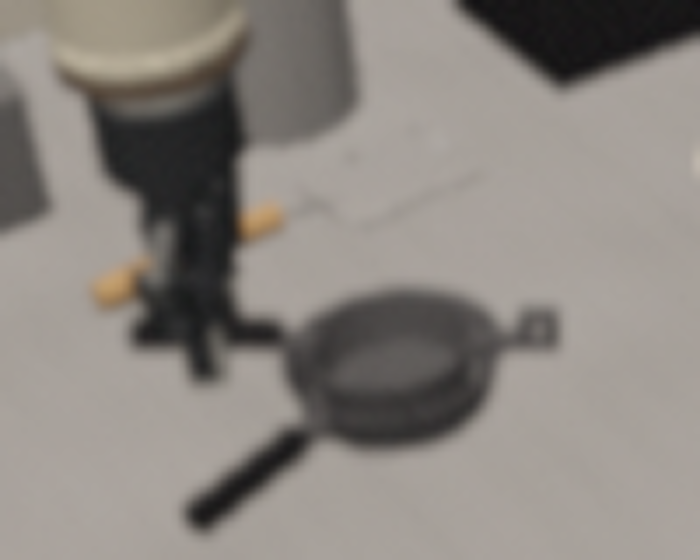

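Released; the pan is unmoved and stands level. Move up and look.

```bash
python3 -m creep '{"gripper":[0.4,0.4,0.4,0.4,0.4,0.4],"delta_pos":[[-10,0,0],[-30,0,0],[-70,0,0],[-120,0,0],[-165,0,0],[-200,0,0]],"rotation":[[0,0,0],[0,0,0],[0,0,0],[0,0,0],[0,0,0],[0,0,0]]}';python3 go.py 686.3 50.9 225 70.8
```

```text
clock: 18.4
tool_pos: [0.3637, 0.4061, 0.227]
ee_rot: [0.527, 1.505, -0.523]
wrist_force: [1.6, 0.3, -0.4]
grip_width: 0.0345
now [363.7 406.1 227. ] jaw 51.57 tilt 0.16 q6 -0.201 t 18.4 F [ 1.6  0.3 -0.4] w 34.5
delta mm [  2.1 -77.7 473.5] rot [-0.3356  0.0011 -0.0026] deg 19.23002048282074
```

```bash
python3 -m creep '{"gripper":[0.5,0.5,0.5,0.5,0.5,0.5,0.5,0.5],"delta_pos":[[0,-7,45],[0,-15,91],[0,-22,137],[0,-30,183],[0,-38,230],[0,-45,276],[0,-53,322],[0,-60,368]],"rotation":[[-0.05,0,0],[-0.1,0,0],[-0.15,0,0],[-0.2,0,0],[-0.25,0,0],[-0.3,0,0],[-0.336,0,0],[-0.336,0,0]]}';python3 - <<'E'
from h import *
for n in("top","side"): cv2.imwrite(f'pics/{n}10.png',arm.camera(n))
crop('pics/side10.png','pics/b10.png',135,120,235,200,7);crop('pics/top10.png','pics/a10.png',100,180,200,270,7)
E
python3 go.py 686.3 50.9 225 70.8
```

```text
clock: 19.2
tool_pos: [0.6156, 0.1285, 0.2241]
ee_rot: [0.262, 1.554, -0.262]
wrist_force: [1.0, 0.9, -0.5]
grip_width: 0.0429
now [617.2 126.1 222.9] jaw 70.58 tilt 0.07 q6 -1.152 t 19.3 F [ 0.1 -0.2 -0. ] w 42.8
delta mm [ -2.  -47.9  90.2] rot [-0.0039  0.0002  0.0011] deg 0.22232074439818916
```

View pics/a10.png

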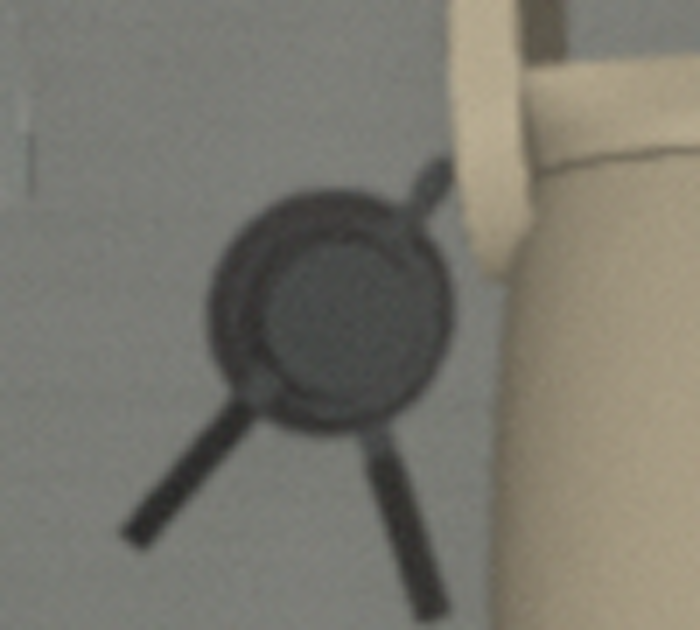

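View pics/b10.png

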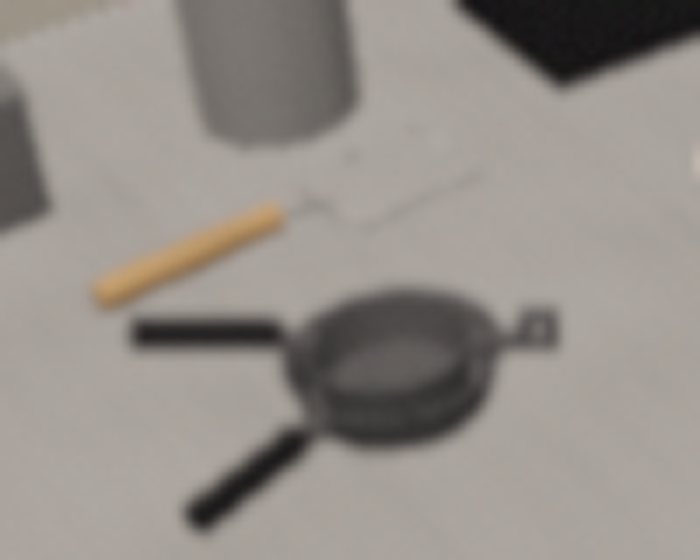

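```bash
python3 - <<'E'
from h import *
f=lambda p:(np.array([p],float)+.5)/7-.5+[100,180]
e=onz('top',f((135,535)),.049)[0,:2]; n=onz('top',f((243,405)),.049)[0,:2]
print(e,n); d=(n-e)/np.linalg.norm(n-e); print('dir',np.degrees(np.arctan2(d[1],d[0])),'axis',e+.137*d)
e=onz('top',f((433,612)),.028)[0,:2]; n=onz('top',f((375,445)),.028)[0,:2];d=(n-e)/np.linalg.norm(n-e);print('big dir',np.degrees(np.arctan2(d[1],d[0])))
E
```

```text
[0.33196627 0.42899344] [0.39270528 0.38188606]
dir -37.79610138319405 axis [0.44022322 0.34503254]
big dir 21.759416885973447
```

By handle end and direction, the small pan's axis is about 3.5 mm from the big pan's, with a fan angle of about 60°. Now back to the fork.

```bash
python3 -m creep '{"gripper":[0.5,0.5,0.5,0.5,0.5],"delta_pos":[[0,-24,45],[0,-48,90],[0,-48,90],[0,-48,90],[0,-48,90]],"rotation":[[-0.004,0,0],[-0.004,0,0],[-0.004,0,0],[-0.004,0,0],[-0.004,0,0]]}';python3 go.py 686.3 50.9 112 70.8; python3 ov.py p6
```

```text
clock: 19.8
tool_pos: [0.6833, 0.0562, 0.2237]
ee_rot: [0.259, 1.555, -0.259]
wrist_force: [-0.2, -0.1, 0.1]
grip_width: 0.043
now [683.3  56.2 223.7] jaw 71.07 tilt 0.01 q6 -1.271 t 19.8 F [-0.2 -0.1  0.1] w 43.0
delta mm [111.7  -4.1   4.5] rot [ 0.0047  0.     -0.0002] deg -0.27136817693858006
TCP local 75.5 35.2
```

View pics/side_p6_z.png

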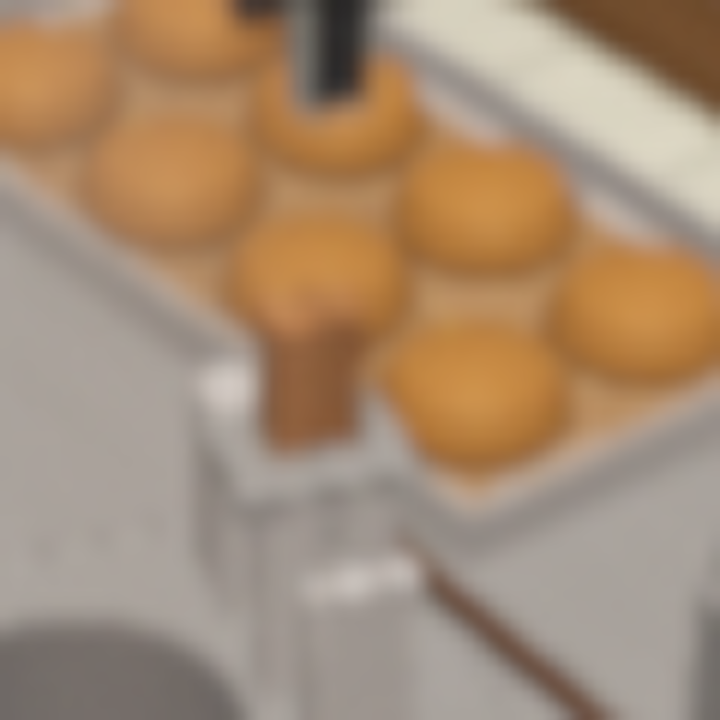

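```bash
python3 -m creep '{"gripper":[0.5,0.5,0.5],"delta_pos":[[20,-4,4.5],[40,-4,4.5],[45,-4,4.5]],"rotation":[[0.005,0,0],[0.005,0,0],[0.005,0,0]]}';python3 go.py 686.3 50.9 112 70.8
```

```text
clock: 20.4
tool_pos: [0.686, 0.0504, 0.176]
ee_rot: [0.263, 1.558, -0.264]
wrist_force: [-0.7, 0.2, -0.5]
grip_width: 0.0426
now [686.   50.4 176. ] jaw 70.77 tilt 0.17 q6 -1.274 t 20.4 F [-0.7  0.2 -0.5] w 42.6
delta mm [64.   0.7  0.3] rot [-0.0005 -0.0028  0.0009] deg 0.028327845762632364
```

```bash
python3 -m creep '{"gripper":[0.5,0.5,0.5,0.5,0.5],"delta_pos":[[25,0,0],[50,0,0],[63,0,0],[63,0,0],[63,0,0]],"rotation":[[0,0,0],[0,0,0],[0,0,0],[0,0,0],[0,0,0]]}';python3 go.py 686.3 50.9 112 70.8; python3 -m creep '{"gripper":[0.2,0,0,0,0],"delta_pos":[[0,0.6,0],[0,0.6,0],[0,0.6,0],[0,0.6,0],[0,0.6,0]],"rotation":[[0,0,0],[0,0,0],[0,0,0],[0,0,0],[0,0,0]]}' 100;python3 go.py 686.3 50.9 112 70.8
```

```text
clock: 20.9
tool_pos: [0.6872, 0.0502, 0.1164]
ee_rot: [0.263, 1.554, -0.263]
wrist_force: [0.5, -0.4, 0.4]
grip_width: 0.0426
now [687.2  50.2 116.4] jaw 70.77 tilt 0.06 q6 -1.274 t 20.9 F [ 0.5 -0.4  0.4] w 42.6
delta mm [ 4.4  0.3 -1.1] rot [-0.0006  0.001  -0.0002] deg 0.03361958719911229
clock: 21.4
tool_pos: [0.6875, 0.0507, 0.1167]
ee_rot: [0.263, 1.553, -0.263]
wrist_force: [-0.2, -0.5, 5.5]
grip_width: 0.0147
now [687.5  50.7 116.7] jaw 70.77 tilt 0.12 q6 -1.273 t 21.4 F [-0.2 -0.5  5.5] w 14.7
delta mm [ 4.7 -0.2 -1.2] rot [-0.0005  0.002  -0.0004] deg 0.03085063633915297
```

```bash
python3 -m creep '{"gripper":[0,0,0,0,0,0,0,0],"delta_pos":[[-8,0,0],[-20,0,0],[-35,0,0],[-50,0,0],[-75,0,0],[-100,0,0],[-120,0,0],[-125,0,0]],"rotation":[[0,0,0],[0,0,0],[0,0,0],[0,0,0],[0,0,0],[0,0,0],[0,0,0],[0,0,0]]}';python3 go.py 450.9 -323.8 240 67.5; python3 ov.py p7
```

```text
clock: 22.2
tool_pos: [0.6877, 0.0507, 0.2444]
ee_rot: [0.264, 1.55, -0.263]
wrist_force: [0.4, -0.5, -1.4]
grip_width: 0.0145
now [687.7  50.7 244.4] jaw 70.76 tilt 0.29 q6 -1.273 t 22.2 F [ 0.4 -0.5 -1.4] w 14.5
delta mm [   3.3 -431.6 -100.2] rot [ 0.0569  0.0048 -0.0014] deg -3.257822416373699
TCP local 81.4 31.4
```

View pics/side_p7_z.png

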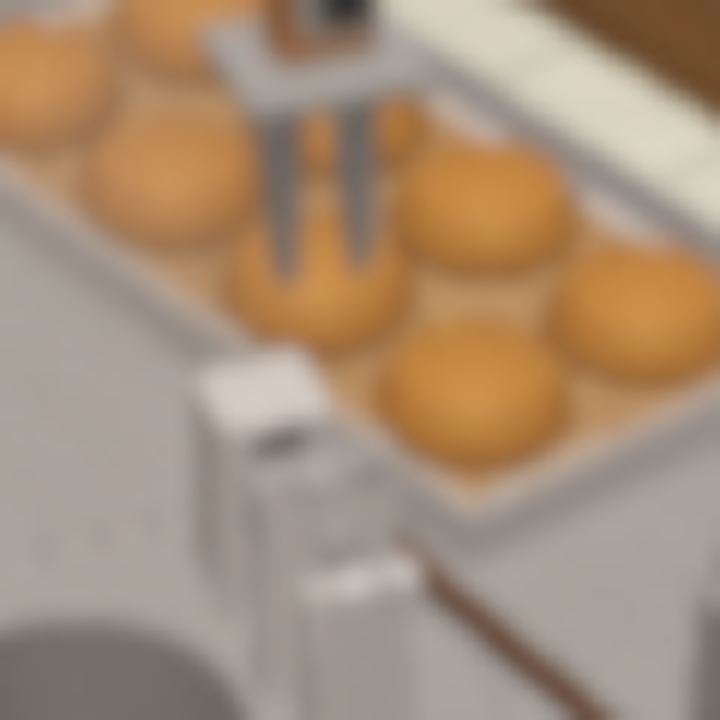

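The fork is out (tips at (285,275) and (360,262)) and the bar, at (350,540), reads as in the starting picture. Now back to the rest.

```bash
python3 -m creep '{"gripper":[0,0,0,0,0,0,0,0],"delta_pos":[[0,-44,-10],[0,-88,-20],[0,-136,-31],[0,-185,-43],[0,-234,-54],[0,-282,-65],[0,-330,-76],[0,-375,-87]],"rotation":[[0.007,0,0],[0.014,0,0],[0.02,0,0],[0.027,0,0],[0.034,0,0],[0.041,0,0],[0.048,0,0],[0.057,0,0]]}';python3 -m creep '{"gripper":[0,0,0,0,0],"delta_pos":[[0,-30,-6],[0,-56,-13],[0,-56,-13],[0,-56,-13],[0,-56,-13]],"rotation":[[0,0,0],[0,0,0],[0,0,0],[0,0,0],[0,0,0]]}';python3 go.py 450.9 -323.8 180 67.5
```

```text
clock: 23.3
tool_pos: [0.4797, -0.2761, 0.2396]
ee_rot: [0.309, 1.549, -0.308]
wrist_force: [0.5, -0.5, -0.7]
grip_width: 0.0151
clock: 23.8
tool_pos: [0.4482, -0.3208, 0.2399]
ee_rot: [0.308, 1.549, -0.307]
wrist_force: [-0.8, -0.9, -0.6]
grip_width: 0.0145
now [ 448.2 -320.8  239.9] jaw 67.52 tilt 0.03 q6 -1.94 t 23.8 F [-0.8 -0.9 -0.6] w 14.5
delta mm [59.9 -1.7  3.7] rot [ 0.0004 -0.0004 -0.0003] deg -0.021999113031014872
```

```bash
python3 -m creep '{"gripper":[0,0,0,0,0],"delta_pos":[[30,-1.5,3.5],[55,-1.5,3.5],[66,-1.5,3.5],[66,-1.5,3.5],[66,-1.5,3.5]],"rotation":[[0,0,0],[0,0,0],[0,0,0],[0,0,0],[0,0,0]]}';python3 go.py 450.9 -323.8 172 67.5; python3 - <<'E'
from h import *
for n in("top","side"): cv2.imwrite(f'pics/{n}11.png',arm.camera(n))
crop('pics/side11.png','pics/b11.png',285,225,345,300,8)
E
```

```text
clock: 24.3
tool_pos: [0.451, -0.3241, 0.1752]
ee_rot: [0.307, 1.548, -0.308]
wrist_force: [-0.7, 0.6, -0.4]
grip_width: 0.0146
now [ 451.  -324.1  175.2] jaw 67.53 tilt 0.06 q6 -1.94 t 24.3 F [-0.7  0.6 -0.4] w 14.6
delta mm [ 3.2  0.2 -0.2] rot [0.0005 0.0009 0.0004] deg -0.02817097717094441
```

View pics/b11.png

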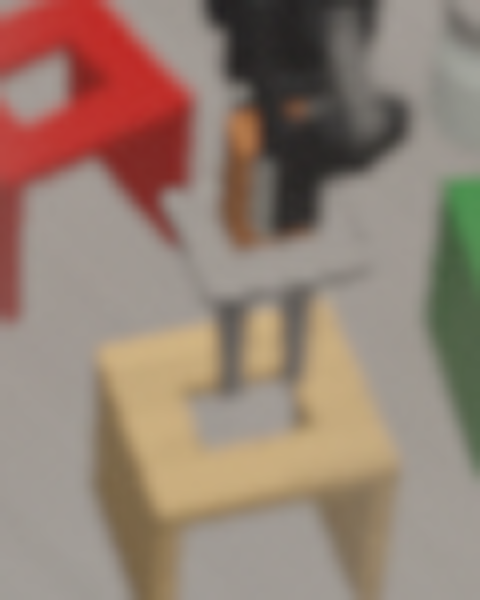

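The tine tips at (230,388) and (292,375) hang over the slot (190–300, 380–445). I descend in steps.

```bash
python3 -m creep '{"gripper":[0,0,0,0,0],"delta_pos":[[10,0,0],[25,0,0],[40,0,0],[50,0,0],[50,0,0]],"rotation":[[0,0,0],[0,0,0],[0,0,0],[0,0,0],[0,0,0]]}';python3 go.py 450.9 -323.8 93 67.5
```

```text
clock: 24.9
tool_pos: [0.4498, -0.3236, 0.1219]
ee_rot: [0.31, 1.552, -0.307]
wrist_force: [0.7, 2.1, -2.3]
grip_width: 0.0147
now [ 449.8 -323.6  121.9] jaw 67.49 tilt 0.19 q6 -1.94 t 24.9 F [ 0.7  2.1 -2.3] w 14.7
delta mm [28.9  0.2  1.2] rot [-0.0001 -0.0032 -0.001 ] deg 0.008344307859402988
```

```bash
python3 -m creep '{"gripper":[0,0,0,0,0],"delta_pos":[[10,0,1],[20,0,1],[26,0,1],[28,0,1],[28,0,1]],"rotation":[[0,0,0],[0,0,0],[0,0,0],[0,0,0],[0,0,0]]}';python3 go.py 450.9 -323.8 93 67.5
```

```text
clock: 25.4
tool_pos: [0.4513, -0.3243, 0.0958]
ee_rot: [0.309, 1.549, -0.308]
wrist_force: [2.2, 5.2, -3.7]
grip_width: 0.0144
now [ 451.3 -324.3   95.8] jaw 67.5 tilt 0.05 q6 -1.94 t 25.4 F [ 2.2  5.2 -3.7] w 14.4
delta mm [ 2.8  0.3 -0.5] rot [-0.     -0.0008 -0.0003] deg 0.0025562339799307665
```

```bash
python3 -m creep '{"gripper":[0,0,0,0],"delta_pos":[[1,1,0],[3,1.2,0],[4,1.2,0],[4,1.2,0]],"rotation":[[0,0,0],[0,0,0],[0,0,0],[0,0,0]]}';python3 go.py 450.9 -323.8 93 67.5
```

```text
clock: 25.8
tool_pos: [0.4519, -0.3238, 0.0928]
ee_rot: [0.307, 1.548, -0.309]
wrist_force: [-2.0, 0.8, 4.5]
grip_width: 0.0149
now [ 451.9 -323.8   92.8] jaw 67.5 tilt 0.06 q6 -1.938 t 25.8 F [-2.   0.8  4.5] w 14.9
delta mm [-0.2 -0.4 -0.9] rot [-0.0001  0.0007  0.0008] deg 0.0047531913883887
```

Seated at 92.8 mm (predicted 92.7). I release and go up.

```bash
python3 -m creep '{"gripper":[0.2,0.5,0.5,0.5],"delta_pos":[[0,0,0],[0,0,0],[0,0,0],[0,0,0]],"rotation":[[0,0,0],[0,0,0],[0,0,0],[0,0,0]]}' 40; python3 -m creep '{"gripper":[0.5,0.5,0.5,0.5,0.5,0.5],"delta_pos":[[-8,0,0],[-25,0,0],[-60,0,0],[-100,0,0],[-140,0,0],[-150,0,0]],"rotation":[[0,0,0],[0,0,0],[0,0,0],[0,0,0],[0,0,0],[0,0,0]]}'; python3 -m creep '{"gripper":[0.5,0.5,0.5,0.5,0.5,0.5],"delta_pos":[[0,-20,-30],[0,-40,-60],[0,-60,-90],[0,-80,-120],[0,-80,-120],[0,-80,-120]],"rotation":[[0,0,0],[0,0,0],[0,0,0],[0,0,0],[0,0,0],[0,0,0]]}'; python3 - <<'E'
from h import *
for n in("top","side"): cv2.imwrite(f'pics/{n}12.png',arm.camera(n))
crop('pics/side12.png','pics/b12.png',285,225,345,300,8)
E
```

```text
clock: 26.2
tool_pos: [0.4519, -0.3235, 0.0922]
ee_rot: [0.308, 1.549, -0.308]
wrist_force: [0.3, -0.3, -0.3]
grip_width: 0.0426
clock: 26.8
tool_pos: [0.4527, -0.3241, 0.2475]
ee_rot: [0.305, 1.543, -0.311]
wrist_force: [0.8, -0.3, 0.1]
grip_width: 0.0426
clock: 27.4
tool_pos: [0.31, -0.3516, 0.2425]
ee_rot: [0.309, 1.548, -0.31]
wrist_force: [0.6, 0.4, -1.0]
grip_width: 0.043
```

View pics/b12.png

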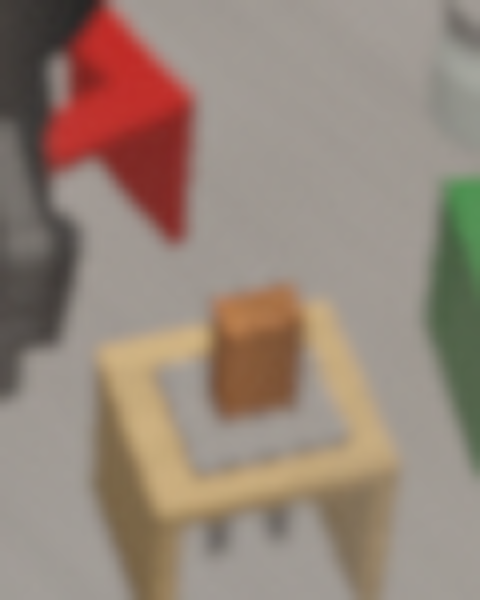

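View pics/top12.png

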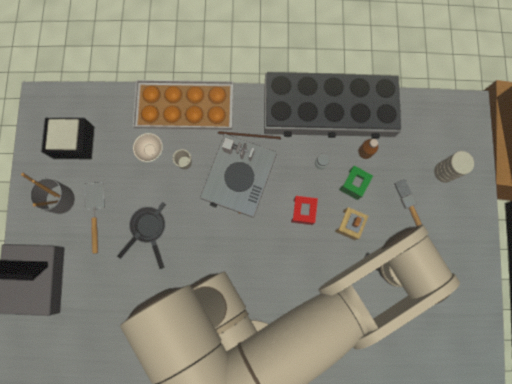

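View pics/side12.png

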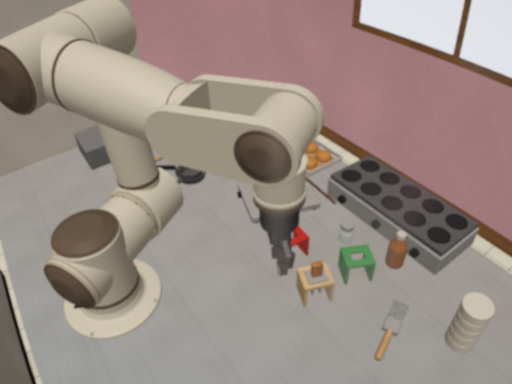

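```bash
python3 - <<'E'
from h import *
crop('pics/top12.png','pics/c12.png',110,130,270,260,5)
a=cv2.imread('pics/top12.png')
def F(p): return (np.array(p,float)+.5)/16-.5+[335,200]
B=cv2.resize(a[200:245,335:375],None,fx=16,fy=16,interpolation=cv2.INTER_CUBIC);h=cv2.cvtColor(B,cv2.COLOR_BGR2HSV)
m=((h[...,0]<17)&(h[...,1]>100)&(h[...,2]>125)).astype(np.uint8);c=max(cv2.findContours(m,0,1)[0],key=cv2.contourArea);r=cv2.minAreaRect(c);print(onz('top',F([r[0]]),.127),r[1:],'was .4485,-.3219')
E
```

```text
[[ 0.44871521 -0.32450607  0.127     ]] ((63.44905090332031, 137.78257751464844), 20.907981872558594) was .4485,-.3219
```

View pics/c12.png

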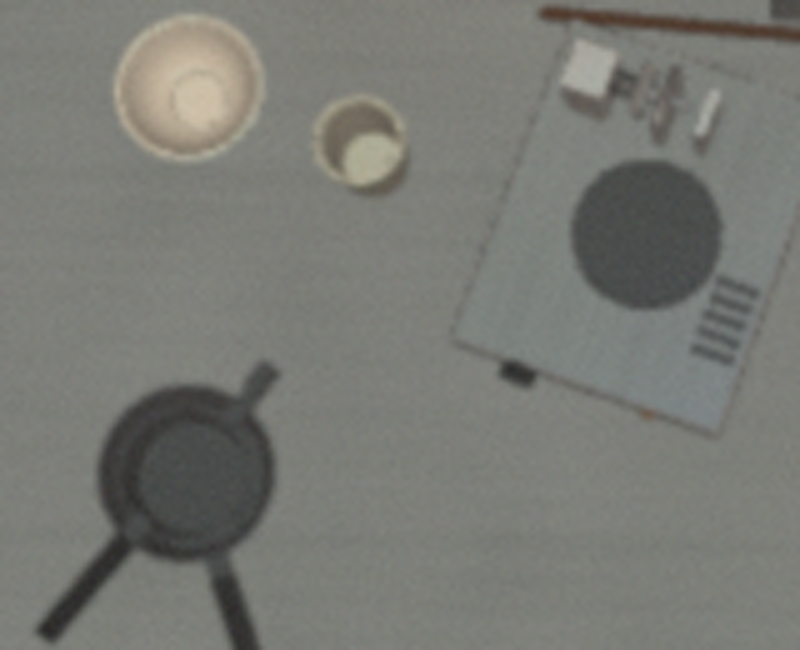

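The nested pans lie at (187,472), the plate and bar at (650,85) look as at the start, and the tool is 2.6 mm from its first position. I hand in the job.

```bash
python3 - <<'E'
from bench import arm
print(arm.close_job())
E
```

```text
the job is handed in; nothing more can be done
None
```

I carried out the whole sequence and handed the job in at about 27.5 s. `close_job` gives no verdict, so success is judged only from my own checks.

- **Tool onto the bar:** I took the fork from the wooden rest and pushed it down over the spring bar, bevel towards the plate. It seated at the height I had worked out. After I let go, the pictures showed it standing by itself on the cheek.
- **Small pan:** I lifted it by its handle, set it down in the bigger pan under slight contact force and let go. It looks level in the side view. Its axis is about 3.5 mm from the big pan's (limit 10 mm), and the handles are fanned about 60°.
- **Tool back in the rest:** I pulled the fork out and hung it back up. Its shoulder seated at the expected height (92.8 mm against 92.7 mm predicted). The grip measures about 2.6 mm from where it first hung (limit 10 mm).
- **Bar:** The pictures show the plate and bar as they were at the start. I had no direct reading of the bar's position.
- **Other objects:** None of them, nor the bigger pan, has visibly moved. I checked this by eye rather than measuring it. The hand ended clear of everything.

**Disagreements:**
- The cheek's face turned out about 2.5 mm further towards +y than I had measured. I noticed it as a 5 N sideways touch and corrected for it.
- The small pan appeared about 2 mm off my estimate while being lowered. I allowed for that before setting it down.
- The side camera's overlays sat about 1 pixel off throughout.

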